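# Send a steel weight down the rocker chute

## Robot

A 7-joint arm with a two-finger parallel gripper is mounted at the origin on a cart in front of the work surface, level with it; the furniture and walls round the work are solid. World frame = base frame: x ahead of the robot, y to its left, z up, the work surface at z = 0. Lengths are in m, angles in rad, forces in N, time in s.
With the tool pointing down it reaches from about 0.425 to 0.975 m from the base axis. Payload 16.7 kg.
Tool frame: the origin (TCP) lies midway between the tips of the shut fingers; the grasp point (between the pads) lies 19 mm behind it; z points along the fingers, y is the direction in which the jaws open and shut (so a half turn about z gives the same grasp; the last joint's range is limited). The gripper opens to 85 mm and grips with 20 to 120 N. Pads are 22 mm wide; open, the fingers measure 114 mm over their backs; the gripper's body (76 mm by 85 mm) begins 54 mm behind the grasp point. The pads swing forward as they close: fully open they stand 13 mm farther back than shut.
Start: joints at [-1.325, 0.426, 0.074, 1.606, -0.034, 1.111, -0.067], TCP at [0.26, 0.623, 0.231] pointing down, gripper open.
Joint ranges: [-2.85, 2.85], [-0.5, 2.14], [-1.23, 1.37], [0.21, 2.46], [-1.02, 4.16], [0.16, 2.05], [-2.73, 2.73]. Speed limits (rad/s): [1.89, 1.89, 2.39, 2.39, 3.01, 3.01, 3.01].

## Interface

Orientations are given as a rotation vector (axis times angle).
In Python, from station import get_obs, get_image, camera_info, close_job gives the robot as it stands.
- The arm moves only by the tool carry_out, never from a script. Its argument "deltas" is a list of rows, each an object of numbers: "dx", "dy", "dz": the shift along the tool's x, y, z as a fraction of full scale; "ax", "ay", "az": the turn, a rotation vector about the tool's x, y, z as a fraction of full scale. In form: [{"dx": .., "dy": .., "dz": .., "ax": .., "ay": .., "az": ..}, ...]. A call has 1 to 5 rows; each row is the pose to reach, as a shift and turn from the pose commanded when the call began, along the tool's axes at that moment, turning the shorter way round; what a row does not reach only later rows make up. Full scale, the value 1, is 0.6 m for a shift and 180 degrees for a turn. A row lasts 1/10 s, in which the tool goes at most 50 mm and 8.59 degrees, less where a joint would pass 70% of its speed; a pose out of reach is approached as far as the arm can. A call with a number of a shift or a turn outside -1 to 1 is refused whole. A call with a gripper value outside its range is refused whole. "gripper" is the opening, from 0 (shut) to 1 (fully open), set as the call begins (left out, the last holds). The fingers move at their own pace and stop on an object; "newtons" is the grip in N (left out, the last holds). Time passes only in rows, so rows that repeat a pose let the fingers close. It gives the time, the measured TCP pose, the force and the opening at its end, in the units of the state.
- get_obs(): the state, without advancing time (a new reading comes with each control period).
- get_image(name): name is "scene" or "top" or "wrist"; returns the picture (420x560x3 uint8, blue, green, red); there is no depth.
- camera_info(name): a dict with "fx", "fy", "cx", "cy" (pixels), "rvec" (rotation vector, rad) and "tvec" (3), from world to camera coordinates, as OpenCV has them; the wrist camera has in their place "hand_eye" (4x4, takes a point from camera to tool coordinates, whose origin is the TCP and whose axes are the flange's). Camera axes: x right, y down, z forward; pixel columns grow to the right and rows downward; lengths in m; the calibration is good to about 2 mm. The wrist camera is an equidistant fisheye: a pixel r from the principal point sees the ray r / f radians off the axis. A picture is of the moment at which its call begins: read the wrist's pose just before it. camera_info takes no time and is no camera call.
- close_job(): hands the job in, once; it reports no verdict.
The state is a dict: "time": time; "joints": joint angles; "joint_velocities": joint speeds; "tau": joint torques, N m; "position": TCP position; "tool_rot": TCP orientation; "force": force on the tool from outside, world axes, zero at the start; "torque": the same for the moment, N m; "opening": finger opening in m.
Only numpy, scipy, OpenCV 4.12 (cv2) and the standard library are available. Lean on these libraries where they do the work, as an engineer would, in place of code of your own. Each camera call takes 0.05 s, during which the arm holds its last target. There are 200 camera calls.

## Task

Pick up the steel weight and set it down, flat side down, on the loading spot of the rocker chute's level pan, right at the splash guard's front edge, and let go only once it stands on the pan; its own weight must then tip the pan and slide it into the foil tray, and the empty pan must swing back level with your hand out of the way. The guard overhangs the pan, so come in slanting from the front without pushing on it. Leave the white puck and the small black mount where they are.

Things in the scene. Friction and masses are not known exactly. Their poses are not given: they have to be found in the camera images.
- weight_mid (a point): Centre of the turned steel weight to be moved: plain metal disc 42 mm in diameter, 24 mm high, 0.20 to 0.29 kg, small bore in its top. It stands flat on the worktop, this point half-way up (12 mm). It may start left of two fixed black microscopes up to 360 mm high, which stand in the world box x 0.29 to 0.57 m, y -0.14 to 0.20 m: carry it over or round them. The chute is to their right.
- puck_mid (a point): Bystander: centre (half-way up) of a loose white round sample puck, 52 mm in diameter, 20 mm high.
- mount_mid (a point): Bystander: centre (half-way up) of a loose black resin mount, a round disc 30 mm in diameter, 18 mm high.
- station: The fixed rocker chute with its foil tray: grey base plate, two cheeks (up to 122 mm high, y = +-85 mm) that carry the pan, two guard posts (x = 94, y = +-90 mm). Origin on the worktop below the pivot axis; x points along the chute, away from the robot, y left, z up. The foil tray, 166 mm along x by 216 mm, 43 mm high, floor some 8 mm up, is fixed behind it, its middle at x = 205 mm, y = 0.
- guard: The fixed splash guard over the pan: flat grey sheet 75 mm (station x) by 204 mm, side hems 8 mm down. Origin at the middle of its front edge, underside, 238 mm above the worktop, 45 mm past the pivot; it reaches on from there to the tray. A gripper straight down on the loading spot strikes it; leaning 25 to 45 degrees back to station -x, fingers closing along station y, clears it.
- load_spot (a point): The loading spot: point on the pan's upper face, on its middle line, 40 mm past the pivot towards the foil tray (5 mm before the guard's edge); it moves with the pan. x along the pan to the tray, y left, z out of the pan. The weight's middle should come within 15 mm of it along x and 25 mm along y; nearer the pivot than 25 mm the pan may not tip.
- rocker (a joint): Angle of the pan in rad: 0 = level, at rest, up to 0.42 = tipped, tray end down. No latch or spring: about 0.045 N m about the pivot (the weight 16 to 23 mm past it) starts it tipping, and the weight then slides off the smooth pan. The pan yields under it, so setting down a few mm too low does no harm. The empty pan swings back to level within a second by its counterweight.
- pivot (a point): Middle of the pivot axis, 108 mm above the worktop. The steel pan that rocks on it reaches from 45 mm before to 140 mm past it along station x and is 150 mm wide; its upper face is 120 mm above the worktop when level, with side rims 10 mm and a front lip 6 mm above the face. A dark counterweight bar hangs below its front end.
There are look-alikes about, which are no part of the job. Leave any purple look-alike of the part that bears weight_mid alone.

How it is judged:
On the way, in this order (a step that is already met when the one before it is completed fails the run):
1. the weight, still held, stands on the pan at the loading spot (x of weight_mid in the frame of load_spot between -0.02 and 0.03 m and y of weight_mid in the frame of load_spot between -0.03 and 0.03 m and z of weight_mid in the frame of load_spot below 0.03 m and contact force between weight and station above 0.2 N and contact force between the fingers and weight above 0.3 N), for 0.06 s.
2. let go, the weight on the pan holds it tipped (value of joint rocker above 0.3 rad and contact force between the fingers and weight below 0.1 N and contact force between each of the arm, the fingers and station below 0.1 N and x of weight_mid in the frame of load_spot between -0.03 and 0.12 m and z of weight_mid in the frame of load_spot below 0.03 m), for 0.04 s.
At the end, for the whole second after the job is handed in: the weight lies at rest inside the foil tray (within 80 mm along and 105 mm across of its middle, its centre below 45 mm), and the pan has swung back to within 0.06 rad of level (x of weight_mid in the frame of station between 0.125 and 0.285 m and y of weight_mid in the frame of station between -0.105 and 0.105 m and height (world z) of weight_mid below 0.045 m and linear speed of weight below 0.03 m/s and value of joint rocker below 0.06 rad); the robot touches nothing.
It fails at once if the white puck is shifted by more than 20 mm (distance of puck_mid from where it was at the start of the episode above 0.02 m).
It fails at once if the black mount is shifted by more than 20 mm (distance of mount_mid from where it was at the start of the episode above 0.02 m).
It fails at once if the robot presses on the guard with more than 8 N (contact force between any of the arm, the fingers and guard above 8 N).
It also fails if it takes over 58 s, if anything falls off the work surface, if the arm or the gripper's body presses on something with over 40 N, if the wrist force passes 120 N, or if a joint passes its speed limit or range.

## Working session

There is one attempt and no reset: what is moved stays moved. The work goes in short steps, Python scripts to look and compute and a tool call to move; the robot and the scene stay as the last step left them, time stands still between calls to the robot, and variables do not carry over. Pictures are saved under pics/ and viewed, about 8 in all and at most 12, crops included, and the job is handed in when it is done.

Besides the shell and the picture viewer there is one more tool, called after ">>>" as name(argument=value, ...) on one line, values as JSON. carry_out: Moves the arm, as the interface text tells. Its arguments: {"type":"object","properties":{"deltas":{"type":"array","items":{"type":"object","properties":{"dx":{"type":"number","minimum":-1,"maximum":1},"dy":{"type":"number","minimum":-1,"maximum":1},"dz":{"type":"number","minimum":-1,"maximum":1},"ax":{"type":"number","minimum":-1,"maximum":1},"ay":{"type":"number","minimum":-1,"maximum":1},"az":{"type":"number","minimum":-1,"maximum":1}}}},"gripper":{"type":"number"},"newtons":{"type":"number"}},"required":["deltas"]}

```bash
mkdir -p pics
cat > h.py <<'E'
import numpy as np, cv2
from scipy.spatial.transform import Rotation as R
from station import get_obs, get_image, camera_info
def ray(name,u,v,o=None):
    c=camera_info(name)
    if name!="wrist":
        M=R.from_rotvec(np.ravel(c["rvec"])).as_matrix();t=np.ravel(c["tvec"])
        d=np.array([(u-c["cx"])/c["fx"],(v-c["cy"])/c["fy"],1])
        return -M.T@t, M.T@d/np.linalg.norm(d)
    x,y=u-c["cx"],v-c["cy"];r=np.hypot(x,y)+1e-9;th=r/c["fx"]
    d=np.array([np.sin(th)*x/r,np.sin(th)*y/r,np.cos(th)])
    H=np.array(c["hand_eye"]);T=R.from_rotvec(o["tool_rot"]).as_matrix()
    return T@H[:3,3]+o["position"], T@H[:3,:3]@d
def onz(name,u,v,z,o=None):
    p,d=ray(name,u,v,o);return p+d*(z-p[2])/d[2]
def proj(name,P):
    c=camera_info(name);K=np.array([[c["fx"],0,c["cx"]],[0,c["fy"],c["cy"]],[0,0,1]])
    return cv2.projectPoints(np.float64(P).reshape(-1,1,3),np.float64(c["rvec"]),np.float64(c["tvec"]),K,None)[0][:,0]
def tri(obs):
    A=np.zeros((3,3));b=np.zeros(3)
    for n,u,v in obs:
        p,d=ray(n,u,v);Q=np.eye(3)-np.outer(d,d);A+=Q;b+=Q@p
    return np.linalg.solve(A,b)
E
python3 - <<'E'
from h import *
o=get_obs();print(o)
for n in("scene","top","wrist"):
    im=get_image(n);cv2.imwrite(f"pics/{n}0.png",im);print(n,camera_info(n))
E
```

```text
{'time': 0.0, 'joints': array([-1.32452275,  0.42671989,  0.07383876,  1.60659763, -0.03410153,
        1.1108045 , -0.06711467]), 'joint_velocities': array([-0.00018967,  0.00027032, -0.00106915,  0.00101958,  0.00031773,
       -0.00089397, -0.00039947]), 'tau': array([ 8.83217945e-04, -9.49819565e+01,  3.76145214e+00, -4.63498950e+01,
        1.93468068e-02,  1.01795804e-02, -5.56017585e-05]), 'position': array([0.2600905 , 0.62244098, 0.23062245]), 'tool_rot': array([-6.17652729e-01, -3.08010935e+00,  1.97865636e-03]), 'force': array([ 0.23557123, -0.1191757 ,  0.01755191]), 'torque': array([ 0.00151693, -0.02133766, -0.03064778]), 'opening': 0.08537061562803973}
scene {'fx': 402.38522744909244, 'fy': 402.38522744909244, 'cx': 283.7412500539755, 'cy': 206.28074896376924, 'rvec': array([ 2.21062229, -0.90839064,  0.36171879]), 'tvec': array([-0.3509065 ,  0.32308706,  1.17073115])}
top {'fx': 445.0000523212709, 'fy': 445.0000523212709, 'cx': 280.9997090386864, 'cy': 211.0971045705359, 'rvec': array([ 2.1348671 , -1.83014028,  0.39279307]), 'tvec': array([-0.10441645,  0.47692439,  1.62297111])}
wrist {'fx': 325.19226210127806, 'fy': 325.19226210127806, 'cx': 277.68610750854674, 'cy': 206.28010152080282, 'hand_eye': array([[ 2.97460328e-04, -9.62639942e-01, -2.70784516e-01,
         6.85870115e-02],
       [ 9.99999733e-01,  1.05586086e-04,  7.23153847e-04,
        -1.25783679e-04],
       [-6.67545700e-04, -2.70784659e-01,  9.62639716e-01,
        -1.42984016e-01],
       [ 0.00000000e+00,  0.00000000e+00,  0.00000000e+00,
         1.00000000e+00]])}
```

View pics/scene0.png

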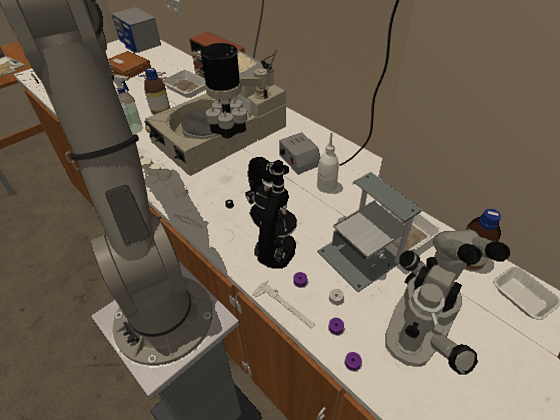

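View pics/top0.png

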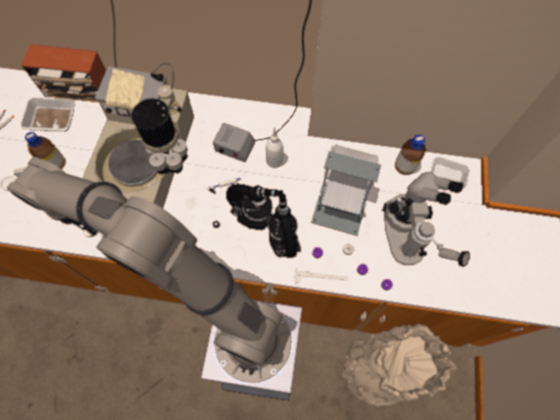

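Run:
```python
from h import *
s=cv2.imread("pics/scene0.png");t=cv2.imread("pics/top0.png");w=cv2.imread("pics/wrist0.png")
def z(im,x,y,W,H,k): return cv2.resize(im[y:y+H,x:x+W],(W*k,H*k),interpolation=cv2.INTER_CUBIC)
a=z(s,305,165,133,150,3); b=z(t,295,140,133,150,3)
c=z(t,165,170,133,50,3); 
out=np.hstack([np.vstack([a,c]),np.vstack([b,cv2.resize(w,(399,150))])]);print(out.shape)
cv2.imwrite("pics/z1.png",out)
for n,u,v in [("top",349,249),("scene",336.5,295),("top",216,224),("scene",229.5,203),("top",317.5,252),("scene",300,278.5)]: print(n,u,v,onz(n,u,v,.02))
```

```text
(600, 798, 3)
top 349 249 [ 0.40263703 -0.31434789  0.02      ]
scene 336.5 295 [ 0.40402551 -0.31324824  0.02      ]
top 216 224 [0.42538596 0.2229215  0.02      ]
scene 229.5 203 [0.4245806 0.2149971 0.02     ]
top 317.5 252 [ 0.37126164 -0.19341062  0.02      ]
scene 300 278.5 [ 0.36940671 -0.19621511  0.02      ]
```

View pics/z1.png

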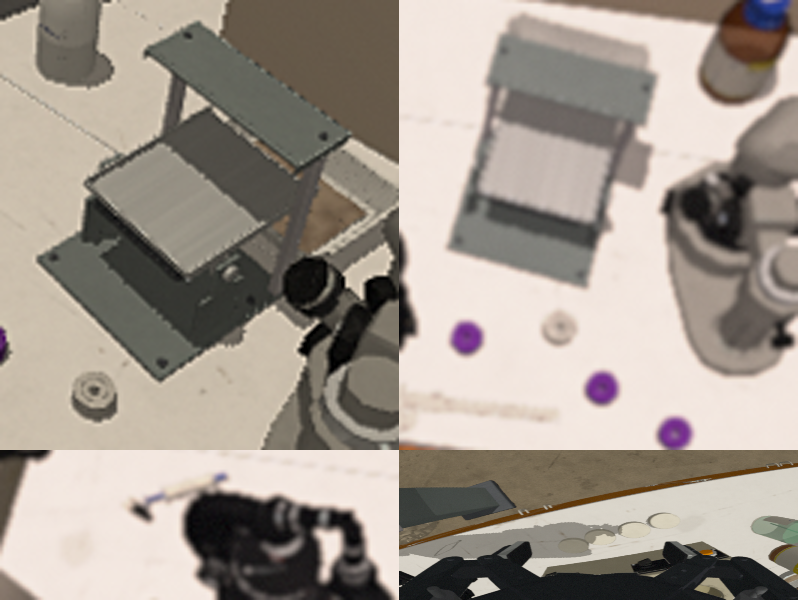

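View pics/wrist0.png

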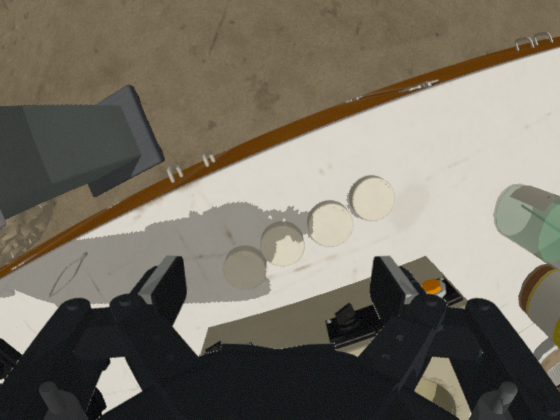

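Run:
```python
from h import *
S=lambda x,y:("scene",305+x/3-.33,165+y/3-.33)
T=lambda x,y:("top",295+(x-399)/3-.33,140+y/3-.33)
pts={"gFL":(S(147,52),T(488,81)),"gBL":(S(202,22),T(504,34)),"gBR":(S(351,135),T(656,74)),"gFR":(S(297,170),T(643,124)),
"baseFL":(S(38,259),T(449,247)),"baseFR":(S(160,380),T(586,285)),"weight":(S(94,388),T(559,325))}
P={}
for k,v in pts.items():
    P[k]=p=tri(v);print(k,p.round(4),[(proj(n,p)[0]-(u,w)).round(1) for n,u,w in v])
for a,b in (("gFL","gFR"),("gFL","gBL"),("gBL","gBR"),("baseFL","baseFR")):
    d=P[a]-P[b];print(a,b,np.linalg.norm(d).round(4),np.degrees(np.arctan2(d[1],d[0])).round(1))
o=get_obs()
for u,v in ((245,268),(283,244),(330,223),(373,199)): print(onz("wrist",u,v,.02,o).round(3))
print(np.linalg.norm(onz("wrist",352,199,.02,o)-onz("wrist",394,199,.02,o)))
print("weight top", onz(*T(559,325),.024),onz(*S(94,388),.024)); print(R.from_rotvec(o["tool_rot"]).as_matrix().round(3))
```

```text
gFL [ 0.6292 -0.1686  0.2363] [array([ 0.4, -0.2]), array([-0.2,  0.3])]
gBL [ 0.6989 -0.1818  0.2406] [array([-0.3,  0.2]), array([ 0.2, -0.2])]
gBR [ 0.6775 -0.3753  0.2295] [array([-0.1,  0. ]), array([ 0.1, -0.1])]
gFR [ 0.6057 -0.364   0.2271] [array([ 0.1, -0. ]), array([-0.,  0.])]
baseFL [ 0.4985 -0.1538  0.0037] [array([ 0.4, -0.2]), array([-0.2,  0.3])]
baseFR [ 0.4754 -0.3431 -0.0041] [array([ 0.5, -0.3]), array([-0.2,  0.3])]
weight [ 0.4059 -0.31    0.0199] [array([ 0.1, -0. ]), array([-0. ,  0.1])]
gFL gFR 0.1971 83.1
gFL gBL 0.0711 169.2
gBL gBR 0.195 83.7
baseFL baseFR 0.1909 83.0
[0.345 0.544 0.02 ]
[0.334 0.599 0.02 ]
[0.331 0.659 0.02 ]
[0.323 0.716 0.02 ]
0.051524991322298416
weight top [ 0.40469779 -0.30962824  0.024     ] [ 0.40342095 -0.31140595  0.024     ]
[[-0.923  0.386 -0.   ]
 [ 0.386  0.923 -0.001]
 [-0.    -0.001 -1.   ]]
```

```bash
cat >> h.py <<'E'
YAW=-6.9
def Rt(tilt,yaw=YAW):
    a,t=np.radians(yaw),np.radians(tilt)
    xs=np.array([np.cos(a),np.sin(a),0]);y=np.array([-np.sin(a),np.cos(a),0])
    z=np.sin(t)*xs-np.cos(t)*np.array([0,0,1.]);return np.c_[np.cross(y,z),y,z]
def mv(p,M=None):
    o=get_obs();T=R.from_rotvec(o["tool_rot"]).as_matrix()
    d=T.T@(np.array(p)-o["position"])/.6
    r=np.zeros(3) if M is None else R.from_matrix(T.T@M).as_rotvec()/np.pi
    print("t",round(o["time"],2),"pos",o["position"].round(4),"dist",np.linalg.norm(d*.6).round(4),"ang",(np.linalg.norm(r)*180).round(1))
    print(dict(zip("dx dy dz ax ay az".split(),np.r_[d,r].round(4).tolist())),"joints",o["joints"].round(2),"F",o["force"].round(1),"op",round(o["opening"],4))
E
python3 -c "
from h import *
mv([.32,.58,.5])
T=R.from_rotvec(get_obs()['tool_rot']).as_matrix()
for p in ([.5,.3,.5],[.55,0,.5]): print((T.T@(np.array(p)-[.32,.58,.5])/.6).round(3))
for u,v in((362,269),(387,284)):print(onz('top',u,v,.024))"
```

```text
t 0.15 pos [0.2601 0.6225 0.2308] dist 0.279 ang 0.0
{'dx': -0.1194, 'dy': -0.0274, 'dz': -0.4487, 'ax': 0.0, 'ay': 0.0, 'az': 0.0} joints [-1.32  0.43  0.07  1.61 -0.03  1.11 -0.07] F [ 0.1 -0.   0.4] op 0.0853
[-0.457 -0.315  0.   ]
[-0.726 -0.744  0.001]
[ 0.32818679 -0.3706867   0.024     ]
[ 0.28404442 -0.46933286  0.024     ]
```

>>> carry_out(deltas=[{"dx": -0.12, "dy": -0.03, "dz": -0.45}, {"dx": -0.12, "dy": -0.03, "dz": -0.45}, {"dx": -0.12, "dy": -0.03, "dz": -0.45}, {"dx": -0.12, "dy": -0.03, "dz": -0.45}, {"dx": -0.12, "dy": -0.03, "dz": -0.45}])

```text
invalid input at $.deltas[0]: expected keys dx, dy, dz, ax, ay, az
```

>>> carry_out(deltas=[{"dx": -0.44, "dy": -0.31, "dz": -0.04}, {"dx": -0.44, "dy": -0.31, "dz": -0.04}, {"dx": -0.44, "dy": -0.31, "dz": -0.04}, {"dx": -0.44, "dy": -0.31, "dz": -0.04}, {"dx": -0.44, "dy": -0.31, "dz": -0.04}])

```text
invalid input at $.deltas[0]: expected keys dx, dy, dz, ax, ay, az
```

```bash
python3 -c "
from h import *
mv([.56,-.05,.5],Rt(0))"
```

```text
t 0.15 pos [0.2601 0.6225 0.2308] dist 0.784 ang 15.8
{'dx': -0.8933, 'dy': -0.8419, 'dz': -0.4478, 'ax': -0.0003, 'ay': -0.0, 'az': -0.0877} joints [-1.32  0.43  0.07  1.61 -0.03  1.11 -0.07] F [ 0.1 -0.   0.4] op 0.0853
```

>>> carry_out(deltas=[{"dx": -0.12, "dy": -0.03, "dz": -0.45, "ax": 0, "ay": 0, "az": 0}, {"dx": -0.12, "dy": -0.03, "dz": -0.45, "ax": 0, "ay": 0, "az": 0}, {"dx": -0.12, "dy": -0.03, "dz": -0.45, "ax": 0, "ay": 0, "az": 0}, {"dx": -0.12, "dy": -0.03, "dz": -0.45, "ax": 0, "ay": 0, "az": 0}, {"dx": -0.12, "dy": -0.03, "dz": -0.45, "ax": 0, "ay": 0, "az": 0}])

```text
time: 0.65
position: [0.3136, 0.5824, 0.4744]
tool_rot: [-0.618, -3.08, 0.0]
force: [-0.3, 1.5, 0.0]
opening: 0.0855
```

>>> carry_out(deltas=[{"dx": -0.44, "dy": -0.31, "dz": -0.04, "ax": 0, "ay": 0, "az": 0}, {"dx": -0.44, "dy": -0.31, "dz": -0.04, "ax": 0, "ay": 0, "az": 0}, {"dx": -0.44, "dy": -0.31, "dz": -0.04, "ax": 0, "ay": 0, "az": 0}, {"dx": -0.44, "dy": -0.31, "dz": -0.04, "ax": 0, "ay": 0, "az": 0}, {"dx": -0.44, "dy": -0.31, "dz": -0.04, "ax": 0, "ay": 0, "az": 0}])

```text
time: 1.15
position: [0.4467, 0.3701, 0.491]
tool_rot: [-0.618, -3.08, -0.0]
force: [1.1, 0.7, -0.4]
opening: 0.0854
```

```bash
python3 -c "
from h import *
mv([.56,-.05,.5],Rt(0))"
```

```text
t 1.15 pos [0.4467 0.3701 0.491 ] dist 0.4352 ang 15.8
{'dx': -0.4442, 'dy': -0.5732, 'dz': -0.0151, 'ax': 0.0, 'ay': -0.0001, 'az': -0.0877} joints [-1.    0.15  0.24  1.44 -0.03  1.56  0.41] F [ 1.1  0.7 -0.4] op 0.0854
```

>>> carry_out(deltas=[{"dx": -0.44, "dy": -0.57, "dz": -0.02, "ax": 0, "ay": 0, "az": -0.088}, {"dx": -0.44, "dy": -0.57, "dz": -0.02, "ax": 0, "ay": 0, "az": -0.088}, {"dx": -0.44, "dy": -0.57, "dz": -0.02, "ax": 0, "ay": 0, "az": -0.088}, {"dx": -0.44, "dy": -0.57, "dz": -0.02, "ax": 0, "ay": 0, "az": -0.088}, {"dx": -0.44, "dy": -0.57, "dz": -0.02, "ax": 0, "ay": 0, "az": -0.088}])

```text
time: 1.65
position: [0.51, 0.1311, 0.4979]
tool_rot: [-0.187, -3.136, -0.0]
force: [0.9, 0.1, -0.2]
opening: 0.0853
```

```bash
python3 -c "
from h import *
mv([.54,-.15,.5],Rt(0))"
```

```text
t 1.65 pos [0.51   0.1311 0.4979] dist 0.2827 ang 0.1
{'dx': -0.1054, 'dy': -0.4592, 'dz': -0.0037, 'ax': 0.0001, 'ay': -0.0, 'az': 0.0003} joints [-0.75  0.04  0.39  1.54 -0.01  1.57  1.1 ] F [ 0.9  0.1 -0.2] op 0.0853
```

>>> carry_out(deltas=[{"dx": -0.08, "dy": -0.5, "dz": 0, "ax": 0, "ay": 0, "az": 0}, {"dx": -0.08, "dy": -0.5, "dz": 0, "ax": 0, "ay": 0, "az": 0}, {"dx": -0.08, "dy": -0.5, "dz": 0, "ax": 0, "ay": 0, "az": 0}, {"dx": -0.08, "dy": -0.5, "dz": 0, "ax": 0, "ay": 0, "az": 0}, {"dx": -0.08, "dy": -0.5, "dz": 0, "ax": 0, "ay": 0, "az": 0}])

```text
time: 2.15
position: [0.5193, -0.1186, 0.4979]
tool_rot: [0.187, 3.136, 0.001]
force: [1.8, 0.1, 0.5]
opening: 0.0854
```

```bash
python3 -c "
from h import *
mv([.44,-.31,.3],Rt(32))"
```

```text
t 2.15 pos [ 0.5193 -0.1186  0.4979] dist 0.2865 ang 32.0
{'dx': 0.0934, 'dy': -0.3326, 'dz': 0.3297, 'ax': 0.0003, 'ay': -0.1777, 'az': 0.0003} joints [-0.49  0.05  0.63  1.54 -0.03  1.57  1.59] F [1.8 0.1 0.5] op 0.0854
```

>>> carry_out(deltas=[{"dx": 0.09, "dy": -0.33, "dz": 0, "ax": 0, "ay": -0.1, "az": 0}, {"dx": 0.09, "dy": -0.33, "dz": 0, "ax": 0, "ay": -0.1, "az": 0}, {"dx": 0.09, "dy": -0.33, "dz": 0, "ax": 0, "ay": -0.1, "az": 0}, {"dx": 0.09, "dy": -0.33, "dz": 0, "ax": 0, "ay": -0.178, "az": 0}, {"dx": 0.09, "dy": -0.33, "dz": 0, "ax": 0, "ay": -0.178, "az": 0}])

```text
time: 2.65
position: [0.4394, -0.3126, 0.498]
tool_rot: [0.164, 2.571, -0.045]
force: [-0.5, 0.1, -0.3]
opening: 0.0854
```

```bash
python3 -c "
from h import *
mv([.44,-.31,.25],Rt(32))"
```

```text
t 2.65 pos [ 0.4394 -0.3126  0.498 ] dist 0.248 ang 0.6
{'dx': 0.2213, 'dy': 0.0038, 'dz': 0.3491, 'ax': -0.0006, 'ay': 0.0025, 'az': -0.002} joints [-0.38 -0.43  0.72  1.89  0.17  1.03  1.77] F [-0.5  0.1 -0.3] op 0.0854
```

>>> carry_out(deltas=[{"dx": 0.22, "dy": 0, "dz": 0.35, "ax": 0, "ay": 0, "az": 0}, {"dx": 0.22, "dy": 0, "dz": 0.35, "ax": 0, "ay": 0, "az": 0}, {"dx": 0.22, "dy": 0, "dz": 0.35, "ax": 0, "ay": 0, "az": 0}, {"dx": 0.22, "dy": 0, "dz": 0.35, "ax": 0, "ay": 0, "az": 0}, {"dx": 0.22, "dy": 0, "dz": 0.35, "ax": 0, "ay": 0, "az": 0}])

```text
time: 3.15
position: [0.4411, -0.3069, 0.2496]
tool_rot: [0.156, 2.578, -0.044]
force: [2.6, -1.3, -0.7]
opening: 0.0855
```

Run:
```python
from h import *
mv([.43,-.31,.15],Rt(32))
o=get_obs();im=get_image("wrist");cv2.imwrite("pics/w1.png",im)
T=R.from_rotvec(o["tool_rot"]);np.save("w1.npy",np.r_[o["position"],o["tool_rot"]])
```

```text
t 3.15 pos [ 0.4411 -0.3069  0.2496] dist 0.1003 ang 0.1
{'dx': 0.1031, 'dy': -0.0075, 'dz': 0.1313, 'ax': 0.0001, 'ay': 0.0003, 'az': -0.0002} joints [-0.66 -0.31  1.18  2.29  0.11  0.47  1.94] F [ 2.6 -1.3 -0.7] op 0.0855
```

View pics/w1.png

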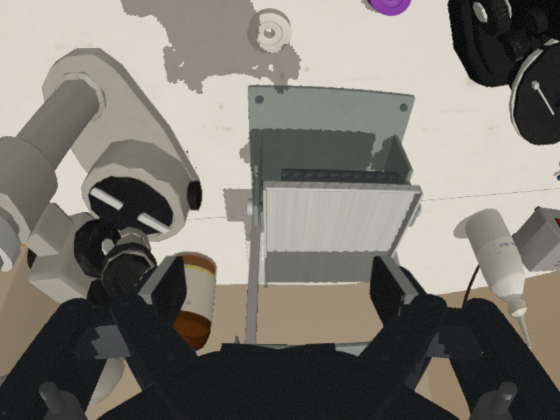

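Run:
```python
from h import *
v=np.load("w1.npy");o={"position":v[:3],"tool_rot":v[3:]}
im=cv2.imread("pics/w1.png")
for n,(u,w,z) in {"wtop":(270,32,.024),"baseFL":(248,87,.004),"baseFR":(413,97,.004),"lipFL?":(264,186,.126),"lipFR?":(420,188,.126),"wleft":(249,30,.024),"wright":(292,32,.024)}.items(): print(n,onz("wrist",u,w,z,o).round(4))
L,Rr=[onz("wrist",*p,.126,o) for p in((264,186),(420,188))];d=Rr-L;print("pan w",np.linalg.norm(d),"ydir",np.degrees(np.arctan2(d[1],d[0])),(L+Rr)/2)
M=Rt(27,15)
mv([.42,-.31,.12],M)
c=im[0:80,220:320];c=cv2.resize(c,(800,640)[:2],interpolation=cv2.INTER_CUBIC)[:560];
p=cv2.resize(im[70:300,230:430],(696,800*230//230)[:2]);p=cv2.resize(im[75:275,230:440],(630,600),interpolation=cv2.INTER_CUBIC)
cv2.imwrite("pics/z2.png",p)
```

```text
wtop [ 0.4019 -0.3093  0.024 ]
baseFL [ 0.4692 -0.3434  0.004 ]
baseFR [ 0.4974 -0.1515  0.004 ]
lipFL? [ 0.508  -0.3272  0.126 ]
lipFR? [ 0.5269 -0.1798  0.126 ]
wleft [ 0.397  -0.3288  0.024 ]
wright [ 0.4044 -0.2885  0.024 ]
pan w 0.1486101338275224 ydir 82.67551144403495 [ 0.51745128 -0.2534968   0.126     ]
t 3.2 pos [ 0.4376 -0.3064  0.2427] dist 0.124 ang 22.5
{'dx': 0.1313, 'dy': -0.0102, 'dz': 0.1594, 'ax': -0.0592, 'ay': 0.0254, 'az': -0.1073} joints [-0.67 -0.31  1.2   2.29  0.11  0.46  1.95] F [-3.8  7.3 -8.7] op 0.0854
```

View pics/z2.png

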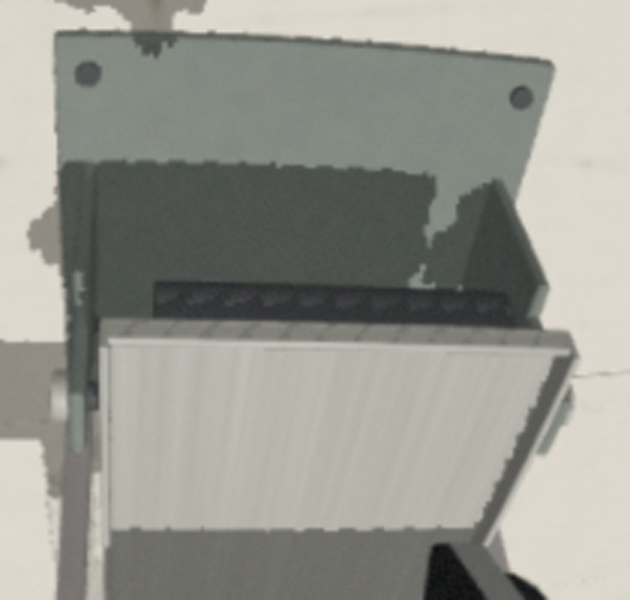

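>>> carry_out(deltas=[{"dx": 0, "dy": 0, "dz": 0, "ax": 0, "ay": 0, "az": 0}])

```text
time: 3.3
position: [0.4418, -0.3052, 0.2504]
tool_rot: [0.153, 2.582, -0.042]
force: [0.8, 0.3, 0.7]
opening: 0.085
```

Run:
```python
from h import *
mv([.42,-.31,.15],Rt(27,15))
```

```text
t 3.3 pos [ 0.4418 -0.3052  0.2504] dist 0.1028 ang 22.3
{'dx': 0.1181, 'dy': -0.0124, 'dz': 0.1236, 'ax': -0.059, 'ay': 0.0266, 'az': -0.1055} joints [-0.66 -0.31  1.17  2.28  0.11  0.47  1.94] F [0.8 0.3 0.7] op 0.085
```

>>> carry_out(deltas=[{"dx": 0.12, "dy": -0.01, "dz": 0.12, "ax": -0.059, "ay": 0.027, "az": -0.105}, {"dx": 0.12, "dy": -0.01, "dz": 0.12, "ax": -0.059, "ay": 0.027, "az": -0.105}, {"dx": 0.12, "dy": -0.01, "dz": 0.12, "ax": -0.059, "ay": 0.027, "az": -0.105}, {"dx": 0.12, "dy": -0.01, "dz": 0.12, "ax": -0.059, "ay": 0.027, "az": -0.105}, {"dx": 0.12, "dy": -0.01, "dz": 0.12, "ax": -0.059, "ay": 0.027, "az": -0.105}], gripper=0.8)

```text
time: 3.8
position: [0.3975, -0.2826, 0.1922]
tool_rot: [-0.329, 2.647, 0.04]
force: [0.4, -0.8, 0.9]
opening: 0.0684
```

Run:
```python
from h import *
mv([.42,-.31,.08],Rt(27,15))
```

```text
t 3.8 pos [ 0.3975 -0.2826  0.1922] dist 0.1176 ang 2.0
{'dx': 0.0632, 'dy': -0.048, 'dz': 0.1793, 'ax': -0.011, 'ay': 0.0008, 'az': -0.0019} joints [-0.85 -0.5   1.37  2.32  0.3   0.58  2.18] F [ 0.4 -0.8  0.9] op 0.0684
```

```bash
cat > kin.py <<'E'
import numpy as np
from scipy.optimize import least_squares
from scipy.spatial.transform import Rotation as R
D=[([-1.32452,.42672,.07384,1.6066,-.0341,1.1108,-.06711],[.26009,.62244,.23062],[-.61765,-3.08011,.00198]),
([-1.00,.15,.24,1.44,-.03,1.56,.41],[.4467,.3701,.491],[-.618,-3.08,0]),
([-.75,.04,.39,1.54,-.01,1.57,1.10],[.51,.1311,.4979],[-.187,-3.136,0]),
([-.49,.05,.63,1.54,-.03,1.57,1.59],[.5193,-.1186,.4979],[.187,3.136,.001]),
([-.38,-.43,.72,1.89,.17,1.03,1.77],[.4394,-.3126,.498],[.164,2.571,-.045]),
([-.66,-.31,1.18,2.29,.11,.47,1.94],[.4411,-.3069,.2496],[.156,2.578,-.044]),
([-.85,-.5,1.37,2.32,.3,.58,2.18],[.3975,-.2826,.1922],[-.329,2.647,.04])]
def e(a,t): return R.from_euler(a,t).as_matrix()
SG=np.array([-1,1,-1,1,-1,1,-1.])
def fk(q,p):
    d1,L1,L2,L3,a1,a2,a3,y0,y7=p[:9];s=SG
    M=e('z',s[0]*q[0]+y0);x=np.array([0,0,d1])
    M=M@e('y',q[1])@e('z',s[2]*q[2]);x=x+M@[a1,0,L1]
    M=M@e('y',q[3])@e('z',s[4]*q[4]);x=x+M@[a2,0,L2]
    M=M@e('y',q[5]);x=x+M@[a3,0,0]
    M=M@e('z',s[6]*q[6]+y7);x=x+M@[0,0,L3]
    return x,M
def res(p):
    r=[]
    for q,x,w in D:
        a,M=fk(q,p);r+=list(a-x)+list(.3*(R.from_matrix(M.T)*R.from_rotvec(w)).as_rotvec())
    return np.array(r)
def fit():
    best=None
    for y7 in (0,1.57,3.14,-1.57):
        for s5 in (1,-1):
            SG[4]=s5
            f=least_squares(res,[.3,.4,.4,.3,0,0,0,-.1,y7])
            if best is None or f.cost<best[0].cost: best=(f,s5)
    SG[4]=best[1];return best[0].x,best[0]
if __name__=="__main__":
    p,f=fit();print(p.round(4),SG,f.cost);print(res(p).reshape(-1,6).round(3))
E
python3 kin.py
```

```text
[ 0.312   0.5439  0.5164  0.3653  0.0031 -0.0122  0.0131 -0.1047  1.4728] [-1.  1. -1.  1. -1.  1. -1.] 0.0007269651756442435
[[ 0.009  0.004 -0.009  0.    -0.    -0.002]
 [ 0.005  0.    -0.003 -0.002  0.001 -0.003]
 [-0.004  0.008  0.001 -0.002 -0.001  0.001]
 [-0.006  0.007 -0.001  0.    -0.003 -0.002]
 [-0.     0.008  0.012 -0.016 -0.002  0.003]
 [-0.     0.002 -0.006 -0.015 -0.003  0.002]
 [-0.001  0.006  0.005 -0.014 -0.001  0.002]]
```

```bash
cat >> kin.py <<'E'
lo=np.array([-2.85,-.5,-1.23,.21,-1.02,.16,-2.73]);hi=np.array([2.85,2.14,1.37,2.46,4.16,2.05,2.73])
def ik(x,M,p,q0,w=1e-3,m=.03,ref=None):
    ref=(lo+hi)/2 if ref is None else ref
    f=lambda q:np.r_[(lambda a,B:np.r_[a-x,.3*R.from_matrix(B.T@M).as_rotvec()])(*fk(q,p)),w*(q-ref)]
    s=least_squares(f,np.clip(q0,lo+m+.001,hi-m-.001),bounds=(lo+m,hi-m));return s.x,np.linalg.norm(f(s.x)[:6])
E
python3 - <<'E'
from kin import *; from h import Rt
p,_=fit();q0=np.array(D[3][0])
for t in (25,30):
  for yaw in (-7.5,15,30,60,-30,-60,-90,-120):
    best=min((ik(np.array([.405,-.31,.01]),Rt(t,yaw),p,q) for q in (q0,q0+[.9,.4,-.6,.5,0,-.5,0],[.5,.3,0,2,0,.5,0],[.5,0.3,-1,2,0,.5,0])),key=lambda s:s[1])
    print(t,yaw,best[0].round(2),best[1].round(4))
for t in (25,30,35): print("final",t,[ (a.round(2),b.round(4)) for a,b in [ik(np.array([.61,-.265,.127]),Rt(t,-7.5),p,q0),ik(np.array([.61,-.265,.127]),Rt(t,-7.5),p,np.array([.5,.3,-.3,2,0,.5,0]))]])
E
```

```text
25 -7.5 [ 1.61  0.59 -0.99  2.4   1.34  0.19  0.93] 0.0
25 15 [ 1.81  0.85 -1.2   2.3   1.    0.45  1.77] 0.0
25 30 [ 1.8   0.91 -1.2   2.22  0.8   0.57  2.22] 0.0
25 60 [ 1.68  1.01 -1.2   2.06  0.73  0.84  2.7 ] 0.0179
25 -30 [ 1.62  0.76 -1.2   2.43  1.75  0.59  0.11] 0.008
25 -60 [ 0.34  0.35  0.05  2.43  1.64  0.21 -0.68] 0.0
25 -90 [ 0.22  0.42  0.05  2.3   1.01  0.46 -0.66] 0.0
25 -120 [ 0.22  0.51  0.04  2.13  0.67  0.7  -0.83] 0.0
30 -7.5 [ 1.81  0.83 -1.2   2.43  1.72  0.36  0.7 ] 0.0053
30 15 [ 1.87  0.9  -1.2   2.32  0.99  0.38  1.84] 0.0
30 30 [ 1.86  0.96 -1.2   2.22  0.73  0.53  2.34] 0.0
30 60 [ 1.7   1.05 -1.2   2.06  0.72  0.84  2.7 ] 0.0347
30 -30 [ 1.63  0.79 -1.2   2.43  1.84  0.59  0.06] 0.0272
30 -60 [ 1.35  0.85 -1.2   2.43  1.83  1.03 -0.64] 0.0132
30 -90 [ 0.12  0.45  0.09  2.32  1.18  0.5  -0.89] 0.0
30 -120 [ 0.14  0.54  0.06  2.12  0.74  0.75 -0.94] 0.0
final 25 [(array([ 1.33,  0.63, -1.2 ,  2.08,  0.98,  0.55,  0.99]), np.float64(0.0)), (array([ 1.33,  0.63, -1.2 ,  2.08,  0.98,  0.55,  0.99]), np.float64(0.0))]
final 30 [(array([ 1.37,  0.6 , -1.2 ,  2.14,  1.1 ,  0.43,  0.88]), np.float64(0.0)), (array([ 1.37,  0.6 , -1.2 ,  2.14,  1.1 ,  0.43,  0.88]), np.float64(0.0))]
final 35 [(array([ 0.69,  0.29, -0.29,  2.19, -0.87,  0.19,  2.7 ]), np.float64(0.0056)), (array([ 1.37,  0.54, -1.13,  2.2 ,  1.27,  0.26,  0.71]), np.float64(0.0))]
```

```bash
cat >> kin.py <<'E'
def jac(q,p):
    x,M=fk(q,p);J=np.zeros((6,7))
    for i in range(7):
        d=np.array(q,float);d[i]+=1e-5;a,B=fk(d,p);J[:3,i]=(a-x)/1e-5;J[3:,i]=R.from_matrix(B@M.T).as_rotvec()/1e-5
    return J
def go(q,x,M,p,n=40,lam=1e-2,W=np.ones(7)):
    q=np.array(q,float)
    for k in range(n):
        a,B=fk(q,p);f=1/(n-k);v=np.r_[x-a,R.from_matrix(M@B.T).as_rotvec()]*f
        act=np.ones(7)
        for _ in range(3):
            J=jac(q,p)*(act*W);dq=W*act*(J.T@np.linalg.solve(J@J.T+lam**2*np.eye(6),v))
            bad=((q+dq>hi)|(q+dq<lo))&(act>0)
            if not bad.any():break
            act[bad]=0
        q=q+dq
    return q
E
python3 - <<'E'
from kin import *; from h import Rt
p,_=fit()
q=np.array(D[0][0])
for i in range(1,7):
    q=go(q,np.array(D[i][1]),R.from_rotvec(D[i][2]).as_matrix(),p); print(q.round(2),D[i][0])
print("margins")
def best(x,t,yaw):
    out=[]
    for j3 in np.arange(-1.1,1.3,.2):
        b=None
        for s in ([.5-j3,.3,j3,2.2,0,.5,1],[.5-j3,.5,j3,2.2,1,.5,1],[.5-j3,.3,j3,2.2,1.,.5,-.8],[.5-j3,-.3,j3,2.2,-.5,.5,2]):
            ref=(lo+hi)/2;ref=ref.copy();ref[2]=j3
            l0,h0=lo[2],hi[2];
            f=lambda q:np.r_[(lambda a,B:np.r_[a-x,.3*R.from_matrix(B.T@Rt(t,yaw)).as_rotvec()])(*fk(q,p)),(q[2]-j3)]
            r=least_squares(f,np.clip(s,lo+.01,hi-.01),bounds=(lo,hi))
            if r.cost<1e-7:
                m=min((r.x-lo).min(),(hi-r.x).min())
                if b is None or m>b[0]: b=(m,r.x)
        if b: out.append((round(b[0],2),b[1].round(2).tolist()))
    return sorted(out,reverse=True)[:3]
for t in (25,28,32): print("final",t,*best(np.array([.61,-.265,.127]),t,-7.5),sep="\n  ")
for yaw in (-120,-90,-60,10,20,30): print("pick",yaw,*best(np.array([.405,-.31,.01]),27,yaw)[:2],sep="\n  ")
E
```

```text
[-1.    0.14  0.24  1.45 -0.03  1.56  0.42] [-1.0, 0.15, 0.24, 1.44, -0.03, 1.56, 0.41]
[-0.76  0.04  0.42  1.54 -0.02  1.56  1.12] [-0.75, 0.04, 0.39, 1.54, -0.01, 1.57, 1.1]
[-0.49  0.06  0.65  1.53 -0.04  1.56  1.62] [-0.49, 0.05, 0.63, 1.54, -0.03, 1.57, 1.59]
[-0.4  -0.42  0.8   1.89  0.09  1.02  1.86] [-0.38, -0.43, 0.72, 1.89, 0.17, 1.03, 1.77]
[-0.67 -0.32  1.23  2.27 -0.01  0.51  2.08] [-0.66, -0.31, 1.18, 2.29, 0.11, 0.47, 1.94]
[-0.82 -0.48  1.37  2.3   0.19  0.63  2.29] [-0.85, -0.5, 1.37, 2.32, 0.3, 0.58, 2.18]
margins
final
  25
  (np.float64(0.26), [0.13, 0.32, 0.3, 2.08, -0.64, 0.42, 2.39])
  (np.float64(0.24), [1.14, 0.45, -0.9, 2.08, 0.55, 0.4, 1.33])
  (np.float64(0.23), [0.3, 0.31, 0.1, 2.08, -0.5, 0.39, 2.26])
final
  28
  (np.float64(0.18), [0.14, 0.31, 0.3, 2.12, -0.8, 0.37, 2.55])
  (np.float64(0.17), [0.31, 0.3, 0.1, 2.12, -0.66, 0.33, 2.43])
  (np.float64(0.16), [1.16, 0.43, -0.9, 2.12, 0.57, 0.32, 1.33])
final
  32
  (np.float64(0.13), [1.33, 0.52, -1.1, 2.17, 1.03, 0.3, 0.93])
  (np.float64(0.08), [0.51, 0.29, -0.1, 2.17, -0.82, 0.24, 2.62])
  (np.float64(0.05), [1.18, 0.42, -0.9, 2.17, 0.62, 0.21, 1.29])
pick
  -120
  (np.float64(0.33), [0.95, 0.75, -0.9, 2.13, 1.21, 1.15, -1.26])
  (np.float64(0.33), [0.81, 0.65, -0.7, 2.13, 1.1, 1.01, -1.19])
pick
  -90
  (np.float64(0.15), [1.01, 0.65, -0.9, 2.31, 1.46, 0.94, -0.99])
  (np.float64(0.15), [0.85, 0.55, -0.7, 2.31, 1.38, 0.8, -0.96])
pick
  -60
  (np.float64(0.02), [1.32, 0.71, -1.1, 2.44, 1.8, 0.84, -0.65])
  (np.float64(0.02), [1.17, 0.56, -0.9, 2.44, 1.78, 0.66, -0.7])
pick
  10
  (np.float64(0.12), [1.77, 0.75, -1.1, 2.34, 0.88, 0.29, 1.79])
  (np.float64(0.04), [1.62, 0.6, -0.9, 2.34, 0.16, 0.2, 2.46])
pick
  20
  (np.float64(0.13), [1.77, 0.78, -1.1, 2.28, 0.66, 0.37, 2.19])
  (np.float64(0.02), [1.63, 0.64, -0.9, 2.28, 0.1, 0.31, 2.71])
pick
  30
  (np.float64(0.13), [1.76, 0.82, -1.1, 2.22, 0.55, 0.48, 2.46])
```

```bash
cat > plan.py <<'E'
from kin import *; from h import Rt,get_obs
import sys,time
p,_=fit();q0=get_obs()["joints"];print("q0",q0.round(2))
def RT(yaw,tx,ty): return e('z',np.radians(yaw))@e('y',np.radians(ty))@e('x',np.radians(tx))@np.diag([-1,1,-1.])
def wp(w): return np.array(w[:3]),RT(*w[3:])
W0=np.array([.4,-.31,.15])
def err(q,x,M):
    a,B=fk(q,p);return np.linalg.norm(a-x)+.3*np.linalg.norm(R.from_matrix(B.T@M).as_rotvec())
def marg(q): return min((q-lo).min(),(hi-q).min())
def tail(q,yp,tp,tol=.004):
    """pre-pick, pick, lift, over pan, place -> worst margin"""
    ms=[]
    for x,M in (([.41,-.31,.30],Rt(tp,yp)),([.405,-.31,.01],Rt(tp,yp)),([.43,-.31,.30],Rt(tp,yp)),([.5,-.28,.30],Rt(tp,-7.5)),([.61,-.265,.127],Rt(tp,-7.5))):
        x=np.array(x);q=go(q,x,M,p,12)
        if err(q,x,M)>tol: return -1-5*err(q,x,M)+len(ms),q
        ms.append(marg(q))
    return 10+min(ms),ms
E
cat > s.py <<'E'
from plan import *
import multiprocessing as mp
def run(seed):
    r=np.random.default_rng(seed);t0=time.time();best=(-99,)
    while time.time()-t0<240:
        q=q0;ws=[]
        for k in range(r.integers(1,4)):
            w=[r.uniform(.42,.7),r.uniform(-.45,0.1),r.uniform(.45,.7),r.uniform(-120,100),r.uniform(-35,35),r.uniform(-35,35)]
            x,M=wp(w);q=go(q,x,M,p,12);ws.append([round(float(v),2) for v in w])
            if err(q,x,M)>.01: q=None;break
        if q is None: continue
        yp=r.uniform(0,30);tp=r.uniform(25,28)
        s,ms=tail(q,yp,tp)
        if s>best[0]: best=(s,ws,yp,tp,q.round(2).tolist(),np.round(ms,2).tolist())
    return best
if __name__=="__main__":
    import os;n=os.cpu_count();print(n)
    with mp.Pool(n) as P:
        for b in sorted(P.map(run,range(n)),key=lambda b:-b[0])[:6]: print(b)
E
OMP_NUM_THREADS=1 python3 s.py
```

```text
q0 [-0.85 -0.5   1.37  2.32  0.3   0.58  2.18]
4
(np.float64(-0.7721853836220636), [[0.5, -0.13, 0.49, 22.93, -14.74, 4.88]], 0.7943273439169252, 25.589393911906846, [-0.79, -0.04, 0.74, 1.65, 0.29, 1.48, 1.91], [-0.61, -0.09, 1.3, 2.46, -0.5, 0.44, 2.71])
(np.float64(-0.7727949632870199), [[0.53, -0.08, 0.51, 6.91, -28.72, -14.62]], 0.7183983254012638, 25.210969460735793, [-0.5, -0.12, 0.18, 1.77, 0.56, 1.33, 1.22], [-0.72, -0.19, 1.37, 2.47, -0.25, 0.39, 2.47])
(np.float64(-0.773460547322709), [[0.47, 0.01, 0.51, -76.8, -11.83, -25.96], [0.66, -0.19, 0.49, -11.74, -5.9, -3.09]], 0.07532389633558068, 25.972550517120123, [0.24, 0.31, -0.16, 1.25, 0.15, 1.54, 1.46], [-0.6, -0.06, 1.28, 2.45, -0.55, 0.44, 2.72])
(np.float64(-0.7791247723787231), [[0.48, -0.11, 0.66, -56.02, 14.71, -26.21]], 0.31171778057654476, 26.430362530278142, [-0.11, -0.31, 0.07, 1.6, 0.21, 1.36, 0.63], [-0.65, -0.11, 1.34, 2.44, -0.48, 0.44, 2.69])
```

```bash
cat > s.py <<'E'
from plan import *
import multiprocessing as mp
def rw(r): return [r.uniform(.42,.7),r.uniform(-.45,0.1),r.uniform(.45,.65),r.uniform(-170,90),r.uniform(-35,35),r.uniform(-35,35)]
def chain(q,L,tol=.01):
    m=9
    for x,M in L:
        x=np.array(x);q=go(q,x,M,p,14)
        if err(q,x,M)>tol: return None,0
        m=min(m,marg(q))
    return q,m
def run(seed):
    r=np.random.default_rng(seed);t0=time.time();A=[];B=(-9,)
    while time.time()-t0<150:
        ws=[[float(np.round(v,2)) for v in rw(r)] for k in range(r.integers(1,3))]
        q,_=chain(q0,[wp(w) for w in ws])
        if q is None: continue
        yp=float(r.choice([r.uniform(-180,-135),r.uniform(0,30)]));tp=r.uniform(25,30)
        q,m=chain(q,[([.41,-.31,.30],Rt(tp,yp)),([.405,-.31,.01],Rt(tp,yp))],.003)
        if q is None: continue
        A.append((m,ws,yp,tp,q))
    A.sort(key=lambda a:-a[0])
    if not A: return None,B
    t0=time.time()
    while time.time()-t0<150:
        m,ws,yp,tp,q=A[r.integers(min(5,len(A)))]
        w2=[[float(np.round(v,2)) for v in rw(r)] for k in range(r.integers(1,3))]
        for w in w2: w[3]=float(np.round(r.uniform(-60,30)))
        q,m2=chain(q,[([.42,-.3,.45],Rt(tp,yp))]+[wp(w) for w in w2])
        if q is None: continue
        qa=q;q,m3=chain(q,[([.5,-.28,.30],Rt(tp,-7.5)),([.61,-.265,.127],Rt(tp,-7.5))],.003)
        if q is None: continue
        if min(m,m3)>B[0]: B=(min(m,m3),m,m3,ws,yp,tp,w2,q.round(2).tolist())
    return A[0],B
if __name__=="__main__":
    with mp.Pool(4) as P:
        for b in P.map(run,range(4)): print(b[0],"\n  ",b[1])
E
OMP_NUM_THREADS=1 python3 s.py
```

```text
q0 [-0.85 -0.5   1.37  2.32  0.3   0.58  2.18]
(np.float64(0.5744520409746698), [[0.69, -0.15, 0.58, -94.18, 8.97, -24.01]], -161.34218701757177, 28.39329451405104, array([-0.07288387,  0.7123769 ,  0.50852637,  1.88554796,  0.03570261,
        0.96337432, -0.87952518])) 
   (np.float64(0.2647701503383365), np.float64(0.5684859815044863), np.float64(0.2647701503383365), [[0.46, -0.19, 0.62, -133.62, 19.8, 34.92]], -167.9661564177913, 25.5315146198664, [[0.6, -0.31, 0.63, -35.0, 31.38, -18.75], [0.63, -0.2, 0.5, 18.0, -4.01, 15.22]], [0.06, 0.32, 0.38, 2.09, -0.72, 0.42, 2.46])
(np.float64(0.5735411676606972), [[0.54, -0.0, 0.5, -12.18, -0.49, -34.94], [0.54, 0.1, 0.46, -125.29, -33.75, 2.2]], -168.00918343025492, 25.467362684076164, array([ 0.07614917,  0.66611375,  0.363756  ,  1.8850483 ,  0.0796311 ,
        0.96598009, -1.00617922])) 
   (np.float64(0.26616822281297947), np.float64(0.5735411676606972), np.float64(0.26616822281297947), [[0.54, -0.0, 0.5, -12.18, -0.49, -34.94], [0.54, 0.1, 0.46, -125.29, -33.75, 2.2]], -168.00918343025492, 25.467362684076164, [[0.61, 0.04, 0.65, -
[... 579 characters left out ...]
1077, 25.615690076039694, [[0.54, -0.17, 0.55, -23.0, 26.0, -1.64], [0.53, 0.06, 0.49, -24.0, 15.37, -20.14]], [0.06, 0.33, 0.39, 2.09, -0.73, 0.42, 2.47])
(np.float64(0.5769289293071449), [[0.61, -0.35, 0.48, -138.26, 14.4, -10.54]], -164.57836634892516, 27.098735983263193, array([-0.09517953,  0.72336852,  0.56528003,  1.88307107, -0.04150327,
        0.96728126, -0.85257743])) 
   (np.float64(0.2299833008458352), np.float64(0.5713441725353199), np.float64(0.2299833008458352), [[0.61, -0.41, 0.59, -126.43, 22.33, -16.26], [0.43, -0.27, 0.45, -118.64, 20.83, -0.0]], -164.56162704882138, 26.536448276984082, [[0.5, -0.35, 0.58, -37.0, -2.16, -9.63]], [0.15, 0.31, 0.28, 2.1, -0.7, 0.39, 2.46])
```

Run:
```python
from h import *
im=cv2.imread("pics/top0.png")
for v in range(190,262,6):
    row=im[v,225:312].max(axis=1); k=np.where(row<90)[0]
    if len(k): 
        u=225+k.max(); print(v,u,*[onz("top",u,v,z)[:2].round(3) for z in(0,.1,.2,.3,.36)])
s=cv2.imread("pics/scene0.png")
for v in range(150,272,10):
    row=s[v,235:310].max(axis=1);k=np.where(row<70)[0]
    if len(k): print("scene",v,235+k.min(),235+k.max())
print(tri([("scene",272,165),("top",282,197)]))
# occupancy: vertical lines in world; test black in both views
import itertools
for z in (.1,.15,.2,.25,.3,.34):
    pts=[]
    for x,y in itertools.product(np.arange(.29,.58,.01),np.arange(-.2,.2,.01)):
        a=proj("scene",[x,y,z])[0];b=proj("top",[x,y,z])[0]
        if s[int(a[1]+.5),int(a[0]+.5)].max()<80 and im[int(b[1]+.5),int(b[0]+.5)].max()<90: pts.append((x,y))
    pts=np.array(pts); 
    if len(pts): print(z,"xmin/max",pts[:,0].min(),pts[:,0].max(),"ymin/max",pts[:,1].min(),pts[:,1].max())
```

```text
190 276 [0.622 0.01 ] [0.574 0.003] [ 0.525 -0.005] [ 0.477 -0.012] [ 0.448 -0.017]
196 284 [ 0.6   -0.027] [ 0.553 -0.032] [ 0.506 -0.038] [ 0.458 -0.043] [ 0.43  -0.046]
202 285 [ 0.574 -0.035] [ 0.528 -0.04 ] [ 0.482 -0.045] [ 0.437 -0.05 ] [ 0.409 -0.052]
208 284 [ 0.546 -0.035] [ 0.502 -0.04 ] [ 0.458 -0.045] [ 0.414 -0.049] [ 0.387 -0.052]
214 290 [ 0.523 -0.063] [ 0.48  -0.066] [ 0.438 -0.07 ] [ 0.395 -0.073] [ 0.37  -0.075]
220 295 [ 0.5   -0.087] [ 0.459 -0.089] [ 0.417 -0.091] [ 0.376 -0.092] [ 0.351 -0.093]
226 296 [ 0.475 -0.095] [ 0.435 -0.096] [ 0.395 -0.097] [ 0.355 -0.099] [ 0.331 -0.099]
232 294 [ 0.447 -0.091] [ 0.409 -0.092] [ 0.371 -0.094] [ 0.333 -0.095] [ 0.31  -0.096]
238 296 [ 0.423 -0.102] [ 0.387 -0.103] [ 0.35  -0.104] [ 0.313 -0.105] [ 0.291 -0.105]
244 298 [ 0.399 -0.113] [ 0.364 -0.114] [ 0.329 -0.114] [ 0.293 -0.114] [ 0.272 -0.114]
250 299 [ 0.375 -0.121] [ 0.341 -0.12 ] [ 0.307 -0.12 ] [ 0.273 -0.12 ] [ 0.253 -0.12 ]
256 293 [ 0.347 -0.101] [ 0.315 -0.102] [ 0.282 -0.103] [ 0.25  -0.103] [ 0.231 -0.104]
scene 150 237 287
scene 160 251 294
scene 170 249 306
scene 180 249 283
scene 190 250 286
scene 200 249 287
scene 210 251 287
scene 220 253 296
scene 230 260 292
scene 240 259 294
scene 250 255 294
scene 260 258 289
[ 0.42261128 -0.03728066  0.35080806]
0.1 xmin/max 0.31 0.5700000000000003 ymin/max -0.2 0.19000000000000034Traceback (most recent call last):
  File "<stdin>", line 17, in <module>
  File "h.py", line 17, in proj
    c=camera_info(name);K=np.array([[c["fx"],0,c["cx"]],[0,c["fy"],c["cy"]],[0,0,1]])
ValueError: time passes only in moves, steps and waits
```

```bash
sed -i 's/yp=float(.*$/yp=-122.;tp=27./; s/<150/<100/g' s.py; OMP_NUM_THREADS=1 python3 s.py
```

```text
q0 [-0.85 -0.5   1.37  2.32  0.3   0.58  2.18]
(np.float64(0.3451718635836136), [[0.66, -0.11, 0.48, 47.24, -18.72, 10.74], [0.44, -0.29, 0.55, 41.42, -33.61, -25.0]], -122.0, 27.0, array([ 0.76579957,  0.6367994 , -0.64958207,  2.11482814,  1.05729038,
        0.99838332, -1.18926203])) 
   (np.float64(0.22518429504625145), np.float64(0.3451718635836136), np.float64(0.22518429504625145), [[0.66, -0.11, 0.48, 47.24, -18.72, 10.74], [0.44, -0.29, 0.55, 41.42, -33.61, -25.0]], -122.0, 27.0, [[0.43, -0.01, 0.54, 4.0, 26.75, -33.59]], [0.14, 0.31, 0.3, 2.1, -0.74, 0.39, 2.49])
(np.float64(0.34484393779518463), [[0.45, -0.18, 0.56, -167.57, 21.76, -9.93]], -122.0, 27.0, array([ 0.64106899,  0.58814266, -0.49309382,  2.11515606,  0.97655156,
        0.92157788, -1.12882811])) 
   (np.float64(0.21752877627195924), np.float64(0.34478783170562943), np.float64(0.21752877627195924), [[0.45, 0.01, 0.64, 20.9, -29.89, -25.53], [0.46, -0.4, 0.55, -155.46, 20.64, -6.25]], -122.0, 27.0, [[0.51, -0.02, 0.61, -53.0, 27.94, -30.66]], [0.17, 0.31, 0.26, 2.1, -0.71, 0.38, 2.47])
(np.float64(0.34479065262
[... 254 characters left out ...]
.21871252229230556), [[0.47, -0.17, 0.51, -135.62, 29.88, -4.91]], -122.0, 27.0, [[0.49, -0.11, 0.6, 5.0, 17.47, -30.26], [0.56, -0.41, 0.52, 20.0, -10.93, 9.03]], [0.17, 0.31, 0.26, 2.1, -0.72, 0.38, 2.47])
(np.float64(0.3450593679458329), [[0.55, 0.05, 0.46, -160.77, 21.78, -12.13]], -122.0, 27.0, array([ 0.72827404,  0.62003609, -0.60185245,  2.11494063,  1.03257127,
        0.97339997, -1.17113308])) 
   (np.float64(0.21909226263477857), np.float64(0.3450593679458329), np.float64(0.21909226263477857), [[0.55, 0.05, 0.46, -160.77, 21.78, -12.13]], -122.0, 27.0, [[0.43, -0.0, 0.52, 10.0, -33.31, -33.45], [0.64, -0.34, 0.52, -29.0, 22.75, -6.06]], [0.16, 0.31, 0.26, 2.1, -0.72, 0.38, 2.47])
```

```bash
cat > c.py <<'E'
from plan import *
def show(q,L):
    for x,M in L:
        x=np.array(x);q=go(q,x,M,p,20);print("  ",x,q.round(2),"err",err(q,x,M).round(4),"m",marg(q).round(2))
    return q
if __name__=="__main__":
  P=[([.48,-.2,.5],Rt(0,15)),([.5,-.18,.5],Rt(0,-60)),([.5,-.18,.5],Rt(0,-122)),([.42,-.29,.3],Rt(27,-122)),([.405,-.31,.01],Rt(27,-122)),([.42,-.29,.35],Rt(27,-122))]
  q=show(q0,P)
  for nm,L in {"tilted":[([.46,-.25,.45],Rt(27,-90)),([.5,-.25,.45],Rt(27,-45)),([.52,-.25,.45],Rt(27,-7.5)),([.54,-.256,.3],Rt(27,-7.5)),([.61,-.265,.127],Rt(27,-7.5))],
   "down":[([.52,-.2,.45],Rt(0,-100)),([.52,-.2,.45],Rt(0,-45)),([.52,-.25,.45],Rt(0,-7.5)),([.54,-.256,.3],Rt(27,-7.5)),([.61,-.265,.127],Rt(27,-7.5))]}.items():
    print(nm);show(q,L)
E
python3 c.py
```

```text
q0 [-0.85 -0.5   1.37  2.32  0.3   0.58  2.18]
   [ 0.48 -0.2   0.5 ] [-0.91  0.08  1.28  1.55 -0.07  1.57  2.21] err 0.002 m 0.09
   [ 0.5  -0.18  0.5 ] [-0.95  0.16  1.36  1.53 -0.15  1.58  0.93] err 0.0 m 0.01
   [ 0.5  -0.18  0.5 ] [-0.95  0.16  1.36  1.53 -0.15  1.58 -0.15] err 0.0 m 0.01
   [ 0.42 -0.29  0.3 ] [-0.9   0.38  1.34  1.91  0.11  1.16 -0.17] err 0.0003 m 0.03
   [ 0.405 -0.31   0.01 ] [-0.51  0.75  0.92  2.12 -0.19  0.61 -0.11] err 0.0004 m 0.34
   [ 0.42 -0.29  0.35] [-0.95  0.31  1.36  1.85  0.18  1.26 -0.2 ] err 0.0006 m 0.01
tilted
   [ 0.46 -0.25  0.45] [-1.27 -0.2   1.19  1.81  0.66  1.44 -0.19] err 0.0002 m 0.18
   [ 0.5  -0.25  0.45] [-1.22 -0.5   1.    1.9   0.82  1.28  0.42] err 0.0003 m 0.0
   [ 0.52 -0.25  0.45] [-1.05 -0.5   1.06  1.88  0.48  1.06  1.36] err 0.0002 m 0.0
   [ 0.54  -0.256  0.3  ] [-1.22 -0.45  1.36  2.07  0.53  0.74  1.35] err 0.0001 m 0.01
   [ 0.61  -0.265  0.127] [-1.23 -0.45  1.36  2.27  0.71  0.57  1.13] err 0.1547 m 0.01
down
   [ 0.52 -0.2   0.45] [-0.74  0.21  1.18  1.57 -0.19  1.49  0.28] err 0.0002 m 0.19
   [ 0.52 -0.2   0.45] [-0.62  0.16  1.01  1.57 -0.14  1.48  1.19] err 0.0 m 0.36
   [ 0.52 -0.25  0.45] [-0.44  0.2   0.94  1.53 -0.16  1.49  1.94] err 0.0 m 0.43
   [ 0.54  -0.256  0.3  ] [-0.51 -0.04  0.94  2.07 -0.23  0.67  2.03] err 0.0008 m 0.39
   [ 0.61  -0.265  0.127] [-0.2   0.38  0.7   2.1  -1.    0.49  2.7 ] err 0.0003 m 0.02
```

```bash
python3 -c "
from h import *
mv([.48,-.2,.5],Rt(0,15))"
```

```text
t 3.8 pos [ 0.3975 -0.2826  0.1922] dist 0.3293 ang 27.2
{'dx': -0.3835, 'dy': 0.0866, 'dz': -0.3828, 'ax': -0.0103, 'ay': 0.1508, 'az': -0.0044} joints [-0.85 -0.5   1.37  2.32  0.3   0.58  2.18] F [ 0.4 -0.8  0.9] op 0.0684
```

>>> carry_out(deltas=[{"dx": -0.38, "dy": 0.09, "dz": -0.38, "ax": -0.01, "ay": 0.15, "az": 0}, {"dx": -0.38, "dy": 0.09, "dz": -0.38, "ax": -0.01, "ay": 0.15, "az": 0}, {"dx": -0.38, "dy": 0.09, "dz": -0.38, "ax": -0.01, "ay": 0.15, "az": 0}, {"dx": -0.38, "dy": 0.09, "dz": -0.38, "ax": -0.01, "ay": 0.15, "az": 0}, {"dx": -0.38, "dy": 0.09, "dz": -0.38, "ax": -0.01, "ay": 0.15, "az": 0}])

```text
time: 4.3
position: [0.4559, -0.2187, 0.4007]
tool_rot: [0.396, -3.099, 0.028]
force: [1.6, 3.3, -0.2]
opening: 0.068
```

```bash
cat > s2.py <<'E'
from plan import *
from s import chain
import multiprocessing as mp
def run(seed):
    r=np.random.default_rng(seed);t0=time.time();best=(-9,)
    while time.time()-t0<110:
        w=[r.uniform(.45,.65),r.uniform(-.3,0.05),.52,r.uniform(-90,90),r.uniform(-30,30),r.uniform(-30,30)]
        x,M=wp(w);y2=r.uniform(-60,20);x3=[r.uniform(.45,.6),r.uniform(-.35,-.15),.5];t3=r.choice([0,10,20])
        L=[(x,M),([.5,-.18,.5],Rt(0,-60)),([.5,-.18,.5],Rt(0,-122)),([.42,-.29,.3],Rt(27,-122)),([.405,-.31,.01],Rt(27,-122)),([.42,-.29,.45],Rt(27,-122)),
        ([.5,-.18,.45],Rt(0,-70)),(x3,Rt(t3,y2)),([.54,-.256,.3],Rt(27,-7.5)),([.61,-.265,.127],Rt(27,-7.5))]
        q,m=chain(q0,L,.004)
        if q is not None and m>best[0]: best=(m,np.round(w,2).tolist(),np.round(x3,2),t3,y2,q.round(2))
    return best
if __name__=="__main__":
    with mp.Pool(4) as P:
        for b in P.map(run,range(4)): print(b)
E
OMP_NUM_THREADS=1 python3 s2.py
```

```text
q0 [-0.99 -0.05  1.29  1.78  0.08  1.38  2.11]
(np.float64(0.041783454259962216), [0.52, -0.1, 0.52, -71.43, 29.78, 9.25], array([ 0.53, -0.34,  0.5 ]), np.int64(20), -23.05714932254527, array([-0.17,  0.37,  0.66,  2.1 , -0.98,  0.48,  2.68]))
(np.float64(0.06898211429674905), [0.57, -0.13, 0.52, -83.35, 19.99, -26.9], array([ 0.57, -0.17,  0.5 ]), np.int64(0), 6.207613108736837, array([-0.13,  0.36,  0.61,  2.1 , -0.95,  0.46,  2.66]))
(np.float64(0.12091510161366292), [0.51, 0.0, 0.52, -85.26, 25.5, -28.84], array([ 0.52, -0.31,  0.5 ]), np.int64(10), 13.95618282628567, array([-0.05,  0.34,  0.51,  2.1 , -0.88,  0.43,  2.61]))
(np.float64(0.07579413213019315), [0.5, -0.05, 0.52, -27.29, -18.35, -29.86], array([ 0.59, -0.34,  0.5 ]), np.int64(0), -38.98320673602697, array([-0.12,  0.35,  0.6 ,  2.1 , -0.94,  0.46,  2.65]))
```

```bash
python3 -c "
from plan import *
from h import mv
x,M=wp([.51,0,.52,-85,25.5,-29]);mv(x,M)
x,M=wp([.51,-.05,.52,-35,10,-15]);mv(x,M);mv([.46,-.2,.52])"
```

```text
q0 [-0.99 -0.05  1.29  1.78  0.08  1.38  2.11]
t 4.3 pos [ 0.4559 -0.2187  0.4007] dist 0.2549 ang 99.1
{'dx': -0.175, 'dy': 0.3269, 'dz': -0.2072, 'ax': 0.0267, 'ay': -0.2328, 'az': 0.498} joints [-0.99 -0.05  1.29  1.78  0.08  1.38  2.11] F [ 1.6  3.3 -0.2] op 0.068
t 4.3 pos [ 0.4559 -0.2187  0.4007] dist 0.2135 ang 51.8
{'dx': -0.1541, 'dy': 0.2463, 'dz': -0.2056, 'ax': -0.0229, 'ay': -0.1053, 'az': 0.2666} joints [-0.99 -0.05  1.29  1.78  0.08  1.38  2.11] F [ 1.6  3.3 -0.2] op 0.068
t 4.3 pos [ 0.4559 -0.2187  0.4007] dist 0.1208 ang 0.0
{'dx': -0.0106, 'dy': 0.0253, 'dz': -0.1994, 'ax': 0.0, 'ay': 0.0, 'az': 0.0} joints [-0.99 -0.05  1.29  1.78  0.08  1.38  2.11] F [ 1.6  3.3 -0.2] op 0.068
```

>>> carry_out(deltas=[{"dx": 0, "dy": 0.02, "dz": -0.2, "ax": 0, "ay": 0, "az": 0}, {"dx": 0, "dy": 0.02, "dz": -0.2, "ax": 0, "ay": 0, "az": 0}, {"dx": -0.17, "dy": 0.33, "dz": -0.21, "ax": 0.027, "ay": -0.233, "az": 0.498}, {"dx": -0.17, "dy": 0.33, "dz": -0.21, "ax": 0.027, "ay": -0.233, "az": 0.498}, {"dx": -0.17, "dy": 0.33, "dz": -0.21, "ax": 0.027, "ay": -0.233, "az": 0.498}])

```text
time: 4.8
position: [0.4798, -0.0976, 0.5156]
tool_rot: [0.134, 2.98, 0.005]
force: [1.2, -0.1, -0.5]
opening: 0.0683
```

```bash
python3 -c "
from plan import *
from h import mv
x,M=wp([.51,0,.52,-85,25.5,-29]);mv(x,M)"
```

```text
q0 [-0.84 -0.24  0.73  1.68  0.18  1.48  1.37]
t 4.8 pos [ 0.4798 -0.0976  0.5156] dist 0.1023 ang 76.9
{'dx': -0.036, 'dy': 0.1666, 'dz': 0.0001, 'ax': 0.0285, 'ay': -0.1829, 'az': 0.3852} joints [-0.84 -0.24  0.73  1.68  0.18  1.48  1.37] F [ 1.2 -0.1 -0.5] op 0.0683
```

>>> carry_out(deltas=[{"dx": -0.04, "dy": 0.17, "dz": 0, "ax": 0.028, "ay": -0.183, "az": 0.385}, {"dx": -0.04, "dy": 0.17, "dz": 0, "ax": 0.028, "ay": -0.183, "az": 0.385}, {"dx": -0.04, "dy": 0.17, "dz": 0, "ax": 0.028, "ay": -0.183, "az": 0.385}, {"dx": -0.04, "dy": 0.17, "dz": 0, "ax": 0.028, "ay": -0.183, "az": 0.385}, {"dx": -0.04, "dy": 0.17, "dz": 0, "ax": 0.028, "ay": -0.183, "az": 0.385}])

```text
time: 5.3
position: [0.5114, 0.0022, 0.5198]
tool_rot: [0.978, 2.513, -0.007]
force: [0.6, -0.1, -0.0]
opening: 0.0684
```

```bash
python3 -c "
from plan import *
from h import mv
x,M=wp([.51,0,.52,-85,25.5,-29]);mv(x,M)
from c import show
show(q0,[(x,M),([.5,-.18,.5],Rt(0,-60)),([.5,-.18,.5],Rt(0,-122)),([.42,-.29,.3],Rt(27,-122)),([.405,-.31,.01],Rt(27,-122))])
print();show(q0,[([.5,-.18,.5],Rt(0,-60)),([.5,-.18,.5],Rt(0,-122)),([.42,-.29,.3],Rt(27,-122)),([.405,-.31,.01],Rt(27,-122))])"
```

```text
q0 [-0.74 -0.26  0.32  1.8   0.41  1.29  0.35]
t 5.3 pos [0.5114 0.0022 0.5198] dist 0.0026 ang 36.5
{'dx': -0.001, 'dy': -0.0041, 'dz': -0.0007, 'ax': 0.0141, 'ay': -0.0868, 'az': 0.183} joints [-0.74 -0.26  0.32  1.8   0.41  1.29  0.35] F [ 0.6 -0.1 -0. ] op 0.0684
   [0.51 0.   0.52] [-0.63 -0.26  0.1   1.9   0.65  1.25 -0.45] err 0.0001 m 0.24
   [ 0.5  -0.18  0.5 ] [-0.49  0.06  0.78  1.53 -0.04  1.57  0.82] err 0.0007 m 0.48
   [ 0.5  -0.18  0.5 ] [-0.54  0.07  0.83  1.53 -0.05  1.57 -0.26] err 0.0 m 0.48
   [ 0.42 -0.29  0.3 ] [-0.57  0.2   0.85  1.91  0.34  1.21 -0.41] err 0.0003 m 0.52
   [ 0.405 -0.31   0.01 ] [-0.34  0.64  0.69  2.12  0.13  0.6  -0.4 ] err 0.0003 m 0.34

   [ 0.5  -0.18  0.5 ] [-0.51  0.06  0.8   1.53 -0.05  1.57  0.82] err 0.0003 m 0.48
   [ 0.5  -0.18  0.5 ] [-0.56  0.07  0.85  1.53 -0.05  1.57 -0.26] err 0.0 m 0.48
   [ 0.42 -0.29  0.3 ] [-0.59  0.2   0.87  1.91  0.33  1.21 -0.4 ] err 0.0003 m 0.5
   [ 0.405 -0.31   0.01 ] [-0.35  0.64  0.7   2.12  0.11  0.6  -0.38] err 0.0003 m 0.34
```

```bash
python3 -c "
from plan import *
from h import mv
mv([.48,-.22,.5],Rt(10,-122))
from c import show
show(q0,[([.48,-.22,.5],Rt(10,-122)),([.42,-.29,.3],Rt(27,-122)),([.405,-.31,.01],Rt(27,-122))])"
```

```text
q0 [-0.74 -0.26  0.32  1.8   0.41  1.29  0.35]
t 5.3 pos [0.5114 0.0022 0.5198] dist 0.2252 ang 81.6
{'dx': -0.1904, 'dy': -0.3162, 'dz': 0.0685, 'ax': 0.1701, 'ay': 0.0302, 'az': 0.4194} joints [-0.74 -0.26  0.32  1.8   0.41  1.29  0.35] F [ 0.6 -0.1 -0. ] op 0.0684
   [ 0.48 -0.22  0.5 ] [-0.38  0.07  0.64  1.52  0.13  1.59 -0.29] err 0.0003 m 0.46
   [ 0.42 -0.29  0.3 ] [-0.39  0.17  0.65  1.91  0.38  1.22 -0.45] err 0.0002 m 0.55
   [ 0.405 -0.31   0.01 ] [-0.25  0.6   0.57  2.12  0.26  0.62 -0.52] err 0.0003 m 0.34
```

>>> carry_out(deltas=[{"dx": -0.19, "dy": -0.32, "dz": 0.07, "ax": 0.17, "ay": 0.03, "az": 0.42}, {"dx": -0.19, "dy": -0.32, "dz": 0.07, "ax": 0.17, "ay": 0.03, "az": 0.42}, {"dx": -0.19, "dy": -0.32, "dz": 0.07, "ax": 0.17, "ay": 0.03, "az": 0.42}, {"dx": -0.19, "dy": -0.32, "dz": 0.07, "ax": 0.17, "ay": 0.03, "az": 0.42}, {"dx": -0.19, "dy": -0.32, "dz": 0.07, "ax": 0.17, "ay": 0.03, "az": 0.42}])

```text
time: 5.8
position: [0.4792, -0.2271, 0.4994]
tool_rot: [1.939, 2.113, -0.133]
force: [1.1, 0.1, 0.5]
opening: 0.0684
```

```bash
python3 -c "
from h import mv,Rt
mv([.42,-.29,.3],Rt(27,-122))"
```

```text
t 5.8 pos [ 0.4792 -0.2271  0.4994] dist 0.2173 ang 40.7
{'dx': -0.0083, 'dy': -0.1457, 'dz': 0.3315, 'ax': 0.1082, 'ay': -0.0756, 'az': 0.1836} joints [-0.52 -0.14  0.61  1.7   0.32  1.4   0.15] F [1.1 0.1 0.5] op 0.0684
```

>>> carry_out(deltas=[{"dx": -0.01, "dy": -0.15, "dz": 0.33, "ax": 0.108, "ay": -0.076, "az": 0.184}, {"dx": -0.01, "dy": -0.15, "dz": 0.33, "ax": 0.108, "ay": -0.076, "az": 0.184}, {"dx": -0.01, "dy": -0.15, "dz": 0.33, "ax": 0.108, "ay": -0.076, "az": 0.184}, {"dx": -0.01, "dy": -0.15, "dz": 0.33, "ax": 0.108, "ay": -0.076, "az": 0.184}, {"dx": -0.01, "dy": -0.15, "dz": 0.33, "ax": 0.108, "ay": -0.076, "az": 0.184}])

```text
time: 6.3
position: [0.4169, -0.2887, 0.2968]
tool_rot: [2.488, 1.385, -0.608]
force: [-0.0, 0.7, 1.6]
opening: 0.0683
```

>>> carry_out(deltas=[{"dx": 0, "dy": 0, "dz": 0, "ax": 0, "ay": 0, "az": 0}, {"dx": 0, "dy": 0, "dz": 0, "ax": 0, "ay": 0, "az": 0}])

```text
time: 6.5
position: [0.4196, -0.2881, 0.3001]
tool_rot: [2.48, 1.398, -0.6]
force: [-0.8, -0.8, 1.5]
opening: 0.068
```

Run:
```python
from h import *
o=get_obs();im=get_image("wrist");cv2.imwrite("pics/w2.png",im);np.save("w2.npy",np.r_[o["position"],o["tool_rot"]])
hsv=cv2.cvtColor(im,cv2.COLOR_BGR2HSV);g=cv2.cvtColor(im,cv2.COLOR_BGR2GRAY)
mv([.42,-.29,.15],Rt(27,-122))
```

```text
t 6.55 pos [ 0.4196 -0.288   0.3005] dist 0.1505 ang 0.9
{'dx': 0.1123, 'dy': 0.0022, 'dz': 0.2244, 'ax': 0.0023, 'ay': 0.0008, 'az': 0.0042} joints [-0.41  0.16  0.67  1.94  0.37  1.24 -0.44] F [-0.2  0.5  0.7] op 0.0682
```

View pics/w2.png

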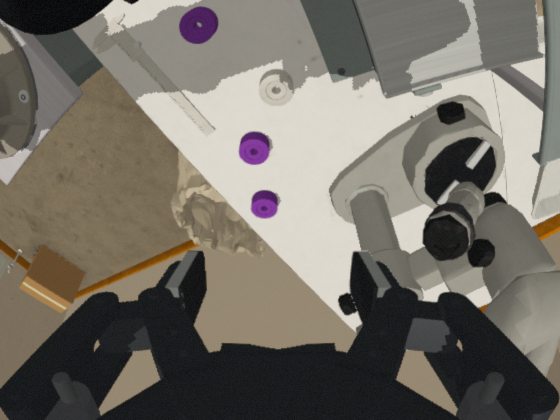

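Run:
```python
from h import *
v=np.load("w2.npy");o={"position":v[:3],"tool_rot":v[3:]}
for u,w,z in ((276,88,.024),(277,90,.022),(260,87,.024),(292,87,.024),(254,147,.024),(199,23,.024)): print(onz("wrist",u,w,z,o).round(4))
M=Rt(27,-122)
mv([.420,-.285,.12],M)
```

```text
[ 0.4052 -0.308   0.024 ]
[ 0.4045 -0.3116  0.022 ]
[ 0.3895 -0.2968  0.024 ]
[ 0.4225 -0.3168  0.024 ]
[ 0.3353 -0.3658  0.024 ]
[ 0.3756 -0.1907  0.024 ]
t 6.55 pos [ 0.4196 -0.288   0.3005] dist 0.1806 ang 0.9
{'dx': 0.1414, 'dy': -0.0021, 'dz': 0.2656, 'ax': 0.0023, 'ay': 0.0008, 'az': 0.0042} joints [-0.41  0.16  0.67  1.94  0.37  1.24 -0.44] F [-0.2  0.5  0.7] op 0.0682
```

Run:
```python
from h import *
mv([.4285,-.2707,.105],Rt(27,-122))
```

```text
t 6.55 pos [ 0.4196 -0.288   0.3005] dist 0.1965 ang 0.9
{'dx': 0.1775, 'dy': -0.0023, 'dz': 0.2752, 'ax': 0.0023, 'ay': 0.0008, 'az': 0.0042} joints [-0.41  0.16  0.67  1.94  0.37  1.24 -0.44] F [-0.2  0.5  0.7] op 0.0682
```

>>> carry_out(deltas=[{"dx": 0.1775, "dy": -0.002, "dz": 0.275, "ax": 0.002, "ay": 0.001, "az": 0.004}, {"dx": 0.1775, "dy": -0.002, "dz": 0.275, "ax": 0.002, "ay": 0.001, "az": 0.004}, {"dx": 0.1775, "dy": -0.002, "dz": 0.275, "ax": 0.002, "ay": 0.001, "az": 0.004}, {"dx": 0.1775, "dy": -0.002, "dz": 0.275, "ax": 0.002, "ay": 0.001, "az": 0.004}, {"dx": 0.1775, "dy": -0.002, "dz": 0.275, "ax": 0.002, "ay": 0.001, "az": 0.004}])

```text
time: 7.05
position: [0.4261, -0.269, 0.101]
tool_rot: [2.494, 1.389, -0.607]
force: [0.2, -0.2, 1.2]
opening: 0.0684
```

Run:
```python
from h import *
mv([.402,-.313,.007],Rt(27,-122))
```

```text
t 7.05 pos [ 0.4261 -0.269   0.101 ] dist 0.1066 ang 0.4
{'dx': -0.0029, 'dy': 0.0057, 'dz': 0.1775, 'ax': -0.0015, 'ay': 0.0008, 'az': 0.0017} joints [-0.33  0.48  0.6   2.1   0.25  0.82 -0.51] F [ 0.2 -0.2  1.2] op 0.0684
```

>>> carry_out(deltas=[{"dx": 0, "dy": 0.002, "dz": 0.06, "ax": 0, "ay": 0, "az": 0}, {"dx": 0, "dy": 0.002, "dz": 0.11, "ax": 0, "ay": 0, "az": 0}, {"dx": 0, "dy": 0.002, "dz": 0.14, "ax": 0, "ay": 0, "az": 0}, {"dx": 0, "dy": 0.002, "dz": 0.16, "ax": 0, "ay": 0, "az": 0}, {"dx": 0, "dy": 0.002, "dz": 0.17, "ax": 0, "ay": 0, "az": 0}])

```text
time: 7.55
position: [0.4043, -0.3108, 0.0142]
tool_rot: [2.495, 1.384, -0.599]
force: [0.4, 0.4, 1.0]
opening: 0.0682
```

>>> carry_out(deltas=[{"dx": 0, "dy": 0, "dz": 0, "ax": 0, "ay": 0, "az": 0}, {"dx": 0, "dy": 0, "dz": 0, "ax": 0, "ay": 0, "az": 0}])

```text
time: 7.75
position: [0.4039, -0.3101, 0.0138]
tool_rot: [2.495, 1.384, -0.6]
force: [-1.2, -0.5, -1.4]
opening: 0.068
```

Run:
```python
from h import *
mv([.402,-.313,.007],Rt(27,-122))
o=get_obs();im=get_image("wrist");cv2.imwrite("pics/w3.png",im)
```

```text
t 7.75 pos [ 0.4039 -0.3101  0.0138] dist 0.0076 ang 0.1
{'dx': 0.0, 'dy': -0.0001, 'dz': 0.0127, 'ax': -0.0004, 'ay': 0.0, 'az': 0.0003} joints [-0.22  0.64  0.56  2.15  0.23  0.59 -0.49] F [-1.2 -0.5 -1.4] op 0.068
```

View pics/w3.png

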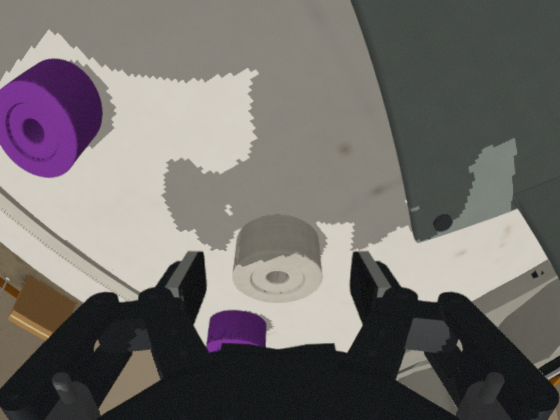

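>>> carry_out(deltas=[{"dx": 0, "dy": 0, "dz": 0.007, "ax": 0, "ay": 0, "az": 0}, {"dx": 0, "dy": 0, "dz": 0.012, "ax": 0, "ay": 0, "az": 0}, {"dx": 0, "dy": 0, "dz": 0.012, "ax": 0, "ay": 0, "az": 0}])

```text
time: 8.1
position: [0.4008, -0.3131, 0.0061]
tool_rot: [2.496, 1.384, -0.604]
force: [-0.7, -0.5, -0.8]
opening: 0.0685
```

>>> carry_out(deltas=[{"dx": 0, "dy": 0, "dz": 0, "ax": 0, "ay": 0, "az": 0}, {"dx": 0, "dy": 0, "dz": 0, "ax": 0, "ay": 0, "az": 0}, {"dx": 0, "dy": 0, "dz": 0, "ax": 0, "ay": 0, "az": 0}, {"dx": 0, "dy": 0, "dz": 0, "ax": 0, "ay": 0, "az": 0}, {"dx": 0, "dy": 0, "dz": 0, "ax": 0, "ay": 0, "az": 0}], gripper=0.3, newtons=50)

```text
time: 8.6
position: [0.4011, -0.3129, 0.0066]
tool_rot: [2.496, 1.384, -0.603]
force: [-1.0, 3.9, 10.7]
opening: 0.04
```

Run:
```python
from h import *
mv([.402,-.313,.007],Rt(27,-122))
mv([.43,-.26,.12],Rt(27,-122))
```

```text
t 8.6 pos [ 0.4011 -0.3129  0.0066] dist 0.0009 ang 0.2
{'dx': 0.0003, 'dy': 0.0013, 'dz': -0.0008, 'ax': -0.0009, 'ay': 0.0003, 'az': 0.0004} joints [-0.21  0.65  0.56  2.15  0.23  0.57 -0.48] F [-1.   3.9 10.7] op 0.04
t 8.6 pos [ 0.4011 -0.3129  0.0066] dist 0.1284 ang 0.2
{'dx': 0.0034, 'dy': -0.0065, 'dz': -0.2139, 'ax': -0.0009, 'ay': 0.0003, 'az': 0.0004} joints [-0.21  0.65  0.56  2.15  0.23  0.57 -0.48] F [-1.   3.9 10.7] op 0.04
```

>>> carry_out(deltas=[{"dx": -0.015, "dy": 0, "dz": -0.03, "ax": 0, "ay": 0, "az": 0}, {"dx": -0.04, "dy": 0, "dz": -0.08, "ax": 0, "ay": 0, "az": 0}, {"dx": -0.07, "dy": 0, "dz": -0.14, "ax": 0, "ay": 0, "az": 0}, {"dx": -0.1, "dy": 0, "dz": -0.2, "ax": 0, "ay": 0, "az": 0}, {"dx": -0.13, "dy": 0, "dz": -0.26, "ax": 0, "ay": 0, "az": 0}])

```text
time: 9.1
position: [0.4018, -0.3119, 0.1822]
tool_rot: [2.496, 1.384, -0.603]
force: [1.7, 0.3, -1.7]
opening: 0.0402
```

```bash
cat > s3.py <<'E'
from plan import *
from s import chain
import multiprocessing as mp
def run(seed):
    r=np.random.default_rng(seed);t0=time.time();best=(-9,)
    while time.time()-t0<100:
        k=r.integers(2,4);ws=[[r.uniform(.45,.62),r.uniform(-.35,-.1),r.uniform(.42,.55),y+r.uniform(-25,25),r.uniform(-15,15),-r.uniform(-5,30)] for y in ([-70,-10] if k==2 else [-85,-45,-5])]
        T=r.uniform(25.5,29)
        L=[([.43,-.28,.4],Rt(27,-122))]+[wp(w) for w in ws]+[([.54,-.256,.3],Rt(T,-7.5)),([.57,-.26,.2],Rt(T,-7.5)),([.61,-.265,.127],Rt(T,-7.5))]
        q,m=chain(q0,L,.004)
        if q is not None and marg(q)>.05 and m>best[0]: best=(m,np.round(ws,2).tolist(),T,q.round(2))
    return best
if __name__=="__main__":
    with mp.Pool(4) as P:
        for b in P.map(run,range(4)): print(b)
    from h import mv; mv([.43,-.28,.4],Rt(27,-122))
E
OMP_NUM_THREADS=1 python3 s3.py
```

```text
q0 [-0.32  0.32  0.67  2.07  0.32  0.95 -0.43]
(np.float64(0.2519330248098496), [[0.57, -0.21, 0.48, -62.18, -14.6, -0.69], [0.5, -0.18, 0.51, -0.96, 8.03, 2.22]], 25.870611179453743, array([ 0.09,  0.32,  0.34,  2.09, -0.71,  0.41,  2.45]))
(np.float64(0.2595396237160137), [[0.61, -0.35, 0.46, -66.51, 3.03, 0.5], [0.49, -0.3, 0.42, -63.57, -11.19, -12.63], [0.58, -0.22, 0.51, 14.19, 8.42, 1.51]], 25.593981771633633, array([ 0.08,  0.32,  0.36,  2.09, -0.71,  0.42,  2.45]))
(np.float64(0.26331567830786684), [[0.62, -0.32, 0.51, -56.23, -10.98, -28.33], [0.5, -0.33, 0.54, 13.54, 0.4, -3.2]], 25.659702313232057, array([ 0.06,  0.32,  0.38,  2.09, -0.73,  0.42,  2.47]))
(np.float64(0.2619462868586152), [[0.56, -0.33, 0.46, -86.64, -0.14, -8.34], [0.48, -0.22, 0.51, -17.94, 10.04, 1.45]], 25.70109432779992, array([ 0.06,  0.32,  0.38,  2.09, -0.73,  0.42,  2.47]))
t 9.1 pos [ 0.4018 -0.3119  0.1822] dist 0.2219 ang 0.2
{'dx': -0.1027, 'dy': 0.0103, 'dz': -0.3552, 'ax': -0.0011, 'ay': 0.0003, 'az': 0.0004} joints [-0.32  0.32  0.67  2.07  0.32  0.95 -0.43] F [ 1.7  0.3 -1.7] op 0.0402
```

>>> carry_out(deltas=[{"dx": -0.1, "dy": 0.01, "dz": -0.355, "ax": 0, "ay": 0, "az": 0}, {"dx": -0.1, "dy": 0.01, "dz": -0.355, "ax": 0, "ay": 0, "az": 0}, {"dx": -0.1, "dy": 0.01, "dz": -0.355, "ax": 0, "ay": 0, "az": 0}, {"dx": -0.1, "dy": 0.01, "dz": -0.355, "ax": 0, "ay": 0, "az": 0}, {"dx": -0.1, "dy": 0.01, "dz": -0.355, "ax": 0, "ay": 0, "az": 0}])

```text
time: 9.6
position: [0.432, -0.2785, 0.4015]
tool_rot: [2.496, 1.384, -0.596]
force: [1.0, -0.7, -5.0]
opening: 0.0398
```

```bash
python3 -c "
from plan import *
from h import mv
x,M=wp([.57,-.21,.48,-62,-14.6,-.7]);mv(x,M)"
```

```text
q0 [-0.46  0.09  0.68  1.77  0.38  1.47 -0.41]
t 9.6 pos [ 0.432  -0.2785  0.4015] dist 0.1729 ang 63.2
{'dx': 0.1358, 'dy': 0.1348, 'dz': -0.2155, 'ax': -0.0072, 'ay': 0.0892, 'az': -0.3394} joints [-0.46  0.09  0.68  1.77  0.38  1.47 -0.41] F [ 1.  -0.7 -5. ] op 0.0398
```

>>> carry_out(deltas=[{"dx": 0.136, "dy": 0.135, "dz": -0.215, "ax": -0.007, "ay": 0.089, "az": -0.34}, {"dx": 0.136, "dy": 0.135, "dz": -0.215, "ax": -0.007, "ay": 0.089, "az": -0.34}, {"dx": 0.136, "dy": 0.135, "dz": -0.215, "ax": -0.007, "ay": 0.089, "az": -0.34}, {"dx": 0.136, "dy": 0.135, "dz": -0.215, "ax": -0.007, "ay": 0.089, "az": -0.34}, {"dx": 0.136, "dy": 0.135, "dz": -0.215, "ax": -0.007, "ay": 0.089, "az": -0.34}])

```text
time: 10.1
position: [0.5724, -0.208, 0.4751]
tool_rot: [-1.998, -2.362, 0.463]
force: [-0.7, -1.4, -3.2]
opening: 0.0402
```

```bash
python3 -c "
from plan import *
from h import mv
x,M=wp([.57,-.21,.48,-62,-14.6,-.7]);mv(x,M)
x,M=wp([.5,-.18,.5,-1,8,2]);mv(x,M)
from c import show
show(q0,[(x,M),([.52,-.256,.3],Rt(27,-7.5)),([.57,-.26,.2],Rt(27,-7.5)),([.61,-.265,.127],Rt(27,-7.5))])"
```

```text
q0 [-0.3   0.31  0.58  1.34  0.09  1.67  0.43]
t 10.1 pos [ 0.5724 -0.208   0.4751] dist 0.0058 ang 19.7
{'dx': -0.0039, 'dy': -0.0062, 'dz': -0.0064, 'ax': -0.0039, 'ay': 0.0282, 'az': -0.1054} joints [-0.3   0.31  0.58  1.34  0.09  1.67  0.43] F [-0.7 -1.4 -3.2] op 0.0402
t 10.1 pos [ 0.5724 -0.208   0.4751] dist 0.0815 ang 83.0
{'dx': 0.0599, 'dy': -0.1192, 'dz': -0.0258, 'ax': -0.132, 'ay': 0.0364, 'az': -0.4401} joints [-0.3   0.31  0.58  1.34  0.09  1.67  0.43] F [-0.7 -1.4 -3.2] op 0.0402
   [ 0.5  -0.18  0.5 ] [-0.11  0.11  0.47  1.48 -0.16  1.65  1.92] err 0.0004 m 0.4
   [ 0.52  -0.256  0.3  ] [-0.08 -0.07  0.53  2.1  -0.25  0.68  2.07] err 0.001 m 0.36
   [ 0.57 -0.26  0.2 ] [-0.04  0.15  0.51  2.13 -0.56  0.51  2.33] err 0.0001 m 0.33
   [ 0.61  -0.265  0.127] [ 0.06  0.32  0.39  2.1  -0.8   0.4   2.54] err 0.0 m 0.19
```

>>> carry_out(deltas=[{"dx": 0.06, "dy": -0.12, "dz": -0.026, "ax": -0.132, "ay": 0.036, "az": -0.44}, {"dx": 0.06, "dy": -0.12, "dz": -0.026, "ax": -0.132, "ay": 0.036, "az": -0.44}, {"dx": 0.06, "dy": -0.12, "dz": -0.026, "ax": -0.132, "ay": 0.036, "az": -0.44}, {"dx": 0.06, "dy": -0.12, "dz": -0.026, "ax": -0.132, "ay": 0.036, "az": -0.44}, {"dx": 0.06, "dy": -0.12, "dz": -0.026, "ax": -0.132, "ay": 0.036, "az": -0.44}])

```text
time: 10.6
position: [0.4964, -0.1814, 0.5004]
tool_rot: [-1.05, -2.934, 0.117]
force: [0.3, -0.0, -2.4]
opening: 0.0401
```

```bash
python3 -c "
from plan import *
from h import mv
x,M=wp([.5,-.18,.5,-1,8,2]);mv(x,M)
x,M=wp([.5,-.2,.45,-7.5,0,-13]);mv(x,M)
from c import show
show(q0,[(x,M),([.52,-.256,.3],Rt(27,-7.5)),([.57,-.26,.2],Rt(27,-7.5)),([.61,-.265,.127],Rt(27,-7.5))])"
```

```text
q0 [-0.3   0.06  0.52  1.52  0.04  1.6   1.1 ]
t 10.6 pos [ 0.4964 -0.1814  0.5004] dist 0.0039 ang 40.1
{'dx': -0.0032, 'dy': 0.0057, 'dz': 0.0002, 'ax': -0.0635, 'ay': 0.0184, 'az': -0.213} joints [-0.3   0.06  0.52  1.52  0.04  1.6   1.1 ] F [ 0.3 -0.  -2.4] op 0.0401
t 10.6 pos [ 0.4964 -0.1814  0.5004] dist 0.0538 ang 35.0
{'dx': -0.024, 'dy': -0.0134, 'dz': 0.0853, 'ax': -0.0447, 'ay': -0.0761, 'az': -0.1735} joints [-0.3   0.06  0.52  1.52  0.04  1.6   1.1 ] F [ 0.3 -0.  -2.4] op 0.0401
   [ 0.5  -0.2   0.45] [-0.29 -0.1   0.56  1.77 -0.    1.24  1.71] err 0.0001 m 0.4
   [ 0.52  -0.256  0.3  ] [-0.26 -0.08  0.71  2.1  -0.22  0.68  2.04] err 0.0006 m 0.36
   [ 0.57 -0.26  0.2 ] [-0.2   0.17  0.68  2.13 -0.62  0.52  2.39] err 0.0001 m 0.33
   [ 0.61  -0.265  0.127] [-0.07  0.34  0.54  2.1  -0.9   0.44  2.62] err 0.0 m 0.11
```

>>> carry_out(deltas=[{"dx": 0, "dy": 0, "dz": 0, "ax": -0.064, "ay": 0.018, "az": -0.213}, {"dx": 0, "dy": 0, "dz": 0, "ax": -0.064, "ay": 0.018, "az": -0.213}, {"dx": 0, "dy": 0, "dz": 0, "ax": -0.064, "ay": 0.018, "az": -0.213}, {"dx": 0, "dy": 0, "dz": 0, "ax": -0.064, "ay": 0.018, "az": -0.213}, {"dx": 0, "dy": 0, "dz": 0, "ax": -0.064, "ay": 0.018, "az": -0.213}])

```text
time: 11.1
position: [0.4964, -0.1821, 0.5]
tool_rot: [-0.033, -3.101, -0.219]
force: [-1.0, -0.2, -2.5]
opening: 0.0398
```

```bash
python3 -c "
from plan import *
from h import mv
mv([.52,-.256,.32],Rt(27,-7.5))
from c import show
show(q0,[([.52,-.256,.32],Rt(27,-7.5)),([.57,-.26,.2],Rt(27,-7.5)),([.61,-.265,.127],Rt(27,-7.5))])"
```

```text
q0 [-0.18  0.1   0.55  1.49 -0.17  1.65  1.92]
t 11.1 pos [ 0.4964 -0.1821  0.5   ] dist 0.1961 ang 31.0
{'dx': -0.0518, 'dy': -0.163, 'dz': 0.2784, 'ax': 0.0515, 'ay': -0.1629, 'az': 0.0238} joints [-0.18  0.1   0.55  1.49 -0.17  1.65  1.92] F [-1.  -0.2 -2.5] op 0.0398
   [ 0.52  -0.256  0.32 ] [-0.16 -0.09  0.6   2.07 -0.2   0.72  2.02] err 0.0008 m 0.39
   [ 0.57 -0.26  0.2 ] [-0.11  0.16  0.59  2.13 -0.59  0.51  2.36] err 0.0001 m 0.33
   [ 0.61  -0.265  0.127] [ 0.    0.33  0.45  2.1  -0.84  0.42  2.58] err 0.0 m 0.15
```

>>> carry_out(deltas=[{"dx": -0.05, "dy": -0.163, "dz": 0.278, "ax": 0.052, "ay": -0.163, "az": 0.024}, {"dx": -0.05, "dy": -0.163, "dz": 0.278, "ax": 0.052, "ay": -0.163, "az": 0.024}, {"dx": -0.05, "dy": -0.163, "dz": 0.278, "ax": 0.052, "ay": -0.163, "az": 0.024}, {"dx": -0.05, "dy": -0.163, "dz": 0.278, "ax": 0.052, "ay": -0.163, "az": 0.024}, {"dx": -0.05, "dy": -0.163, "dz": 0.278, "ax": 0.052, "ay": -0.163, "az": 0.024}])

```text
time: 11.6
position: [0.5169, -0.2562, 0.3185]
tool_rot: [0.183, 2.662, -0.049]
force: [0.2, 1.2, -2.1]
opening: 0.0398
```

>>> carry_out(deltas=[{"dx": 0, "dy": 0, "dz": 0, "ax": 0, "ay": 0, "az": 0}, {"dx": 0, "dy": 0, "dz": 0, "ax": 0, "ay": 0, "az": 0}])

```text
time: 11.8
position: [0.519, -0.2557, 0.3214]
tool_rot: [0.181, 2.667, -0.047]
force: [0.9, 0.1, -1.0]
opening: 0.0398
```

Run:
```python
from h import *
mv([.54,-.256,.26],Rt(27,-7.5))
o=get_obs();im=get_image("wrist");cv2.imwrite("pics/w4.png",im);np.save("w4.npy",np.r_[o["position"],o["tool_rot"]])
```

```text
t 11.8 pos [ 0.519  -0.2557  0.3214] dist 0.0649 ang 0.4
{'dx': 0.0154, 'dy': 0.0046, 'dz': 0.1069, 'ax': -0.0016, 'ay': -0.0005, 'az': -0.0011} joints [-0.17 -0.07  0.57  2.07 -0.13  0.68  1.93] F [ 0.9  0.1 -1. ] op 0.0398
```

View pics/w4.png

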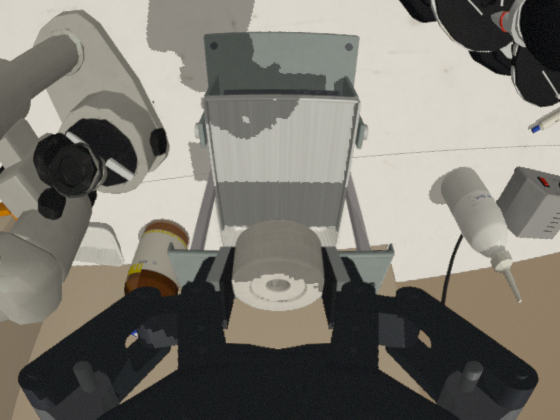

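Run:
```python
from h import *
v=np.load("w4.npy");o={"position":v[:3],"tool_rot":v[3:]}
f=lambda u,w,z:onz("wrist",u,w,z,o)
def show(n,a,b):
    d=b-a;print(n,a.round(4),b.round(4),"mid",((a+b)/2).round(4),"len",np.linalg.norm(d).round(4),"yaw",(np.degrees(np.arctan2(d[1],d[0]))-90).round(1))
show("lip",f(206,98,.126),f(357,102,.126))
show("pivot bolts",f(200,132,.108),f(362,133,.108))
show("holes",f(214,45,.004),f(349,47,.004))
show("guard",f(169,249,.239),f(393,246,.239))
wt=o["position"]+np.array([-.004,0,.017]);print("weight top z plane",f(277,286,o["position"][2]+.017).round(4))
im=cv2.imread("pics/w4.png");cv2.imwrite("pics/z4.png",cv2.resize(im[80:320,150:410],(780,720)[:2])[:600])
```

```text
lip [ 0.5092 -0.3254  0.126 ] [ 0.533  -0.1794  0.126 ] mid [ 0.5211 -0.2524  0.126 ] len 0.1479 yaw -9.3
pivot bolts [ 0.5551 -0.3478  0.108 ] [ 0.5802 -0.1703  0.108 ] mid [ 0.5677 -0.259   0.108 ] len 0.1792 yaw -8.0
holes [ 0.4847 -0.3336  0.004 ] [ 0.5099 -0.1633  0.004 ] mid [ 0.4973 -0.2484  0.004 ] len 0.1722 yaw -8.4
guard [ 0.5961 -0.3648  0.239 ] [ 0.6188 -0.1662  0.239 ] mid [ 0.6075 -0.2655  0.239 ] len 0.1999 yaw -6.5
weight top z plane [ 0.5143 -0.2554  0.3384]
```

View pics/z4.png

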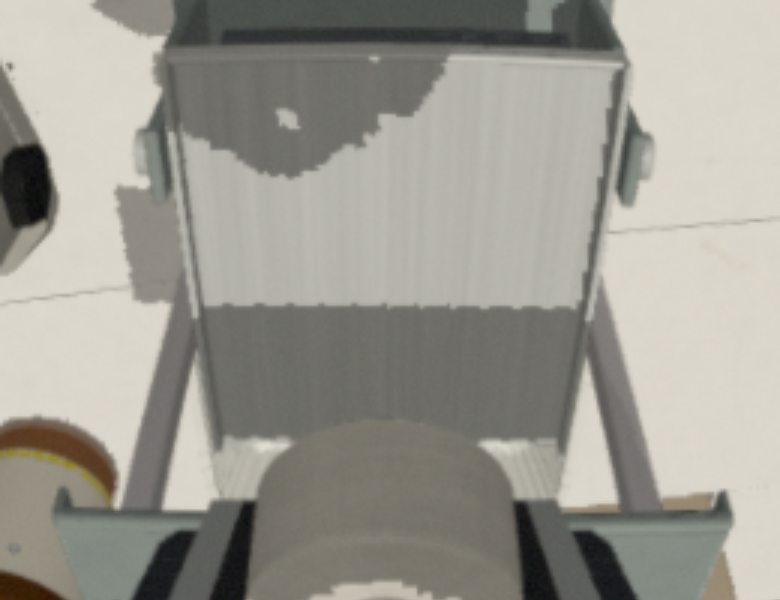

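Run:
```python
from h import *
mv([.5447,-.2565,.2512],Rt(27,-7.5))
v=np.load("w4.npy");o={"position":v[:3],"tool_rot":v[3:]}
f=lambda u,w,z:onz("wrist",u,w,z,o)
a,b=f(170.5,250.5,.239),f(393,250.5,.239);print(a,b,(a+b)/2)
```

```text
t 11.85 pos [ 0.5199 -0.2558  0.3224] dist 0.0753 ang 0.3
{'dx': 0.0173, 'dy': 0.0049, 'dz': 0.1243, 'ax': -0.0017, 'ay': 0.0001, 'az': -0.0009} joints [-0.17 -0.07  0.57  2.07 -0.13  0.68  1.93] F [ 1.1 -0.9 -1. ] op 0.04
[ 0.59831321 -0.36414216  0.239     ] [ 0.62535009 -0.16531773  0.239     ] [ 0.61183165 -0.26472994  0.239     ]
```

>>> carry_out(deltas=[{"dx": 0.017, "dy": 0.005, "dz": 0.05, "ax": -0.002, "ay": 0, "az": -0.001}, {"dx": 0.017, "dy": 0.005, "dz": 0.1, "ax": -0.002, "ay": 0, "az": -0.001}, {"dx": 0.017, "dy": 0.005, "dz": 0.124, "ax": -0.002, "ay": 0, "az": -0.001}, {"dx": 0.017, "dy": 0.005, "dz": 0.124, "ax": -0.002, "ay": 0, "az": -0.001}, {"dx": 0.017, "dy": 0.005, "dz": 0.124, "ax": -0.002, "ay": 0, "az": -0.001}])

```text
time: 12.35
position: [0.5449, -0.2567, 0.2511]
tool_rot: [0.174, 2.665, -0.041]
force: [0.3, -1.1, -2.3]
opening: 0.0398
```

Run:
```python
from h import *
mv([.6077,-.2648,.1265],Rt(27,-7.5))
```

```text
t 12.35 pos [ 0.5449 -0.2567  0.2511] dist 0.1398 ang 0.1
{'dx': 0.0003, 'dy': 0.0, 'dz': 0.2329, 'ax': 0.0002, 'ay': 0.0003, 'az': 0.0001} joints [-0.17  0.08  0.61  2.12 -0.37  0.53  2.15] F [ 0.3 -1.1 -2.3] op 0.0398
```

Advance along the tool axis, stopping ~12 mm short to check.

>>> carry_out(deltas=[{"dx": 0, "dy": 0, "dz": 0.05, "ax": 0, "ay": 0, "az": 0}, {"dx": 0, "dy": 0, "dz": 0.1, "ax": 0, "ay": 0, "az": 0}, {"dx": 0, "dy": 0, "dz": 0.15, "ax": 0, "ay": 0, "az": 0}, {"dx": 0, "dy": 0, "dz": 0.19, "ax": 0, "ay": 0, "az": 0}, {"dx": 0, "dy": 0, "dz": 0.21, "ax": 0, "ay": 0, "az": 0}])

```text
time: 12.85
position: [0.6021, -0.2635, 0.1374]
tool_rot: [0.173, 2.664, -0.039]
force: [0.4, -1.2, -2.3]
opening: 0.04
```

>>> carry_out(deltas=[{"dx": 0, "dy": 0, "dz": 0, "ax": 0, "ay": 0, "az": 0}, {"dx": 0, "dy": 0, "dz": 0, "ax": 0, "ay": 0, "az": 0}])

```text
time: 13.05
position: [0.6013, -0.2643, 0.1391]
tool_rot: [0.175, 2.663, -0.041]
force: [0.5, -0.2, -2.3]
opening: 0.0401
```

Run:
```python
from h import *
mv([.6077,-.2648,.1265],Rt(27,-7.5))
s=get_image("scene");w=get_image("wrist")
a=cv2.resize(s[150:300,310:450],(560,600),interpolation=cv2.INTER_CUBIC)[:, :460]
b=cv2.resize(w[80:330,180:380],(340,425),interpolation=cv2.INTER_CUBIC)
c=np.zeros((600,800,3),np.uint8);c[:,:460]=a;c[:425,460:]=b;cv2.imwrite("pics/z5.png",c)
```

```text
t 13.05 pos [ 0.6013 -0.2643  0.1391] dist 0.0142 ang 0.1
{'dx': 0.0, 'dy': 0.0006, 'dz': 0.0236, 'ax': 0.0003, 'ay': 0.0007, 'az': -0.0001} joints [ 0.04  0.35  0.4   2.11 -0.8   0.35  2.54] F [ 0.5 -0.2 -2.3] op 0.0401
```

View pics/z5.png

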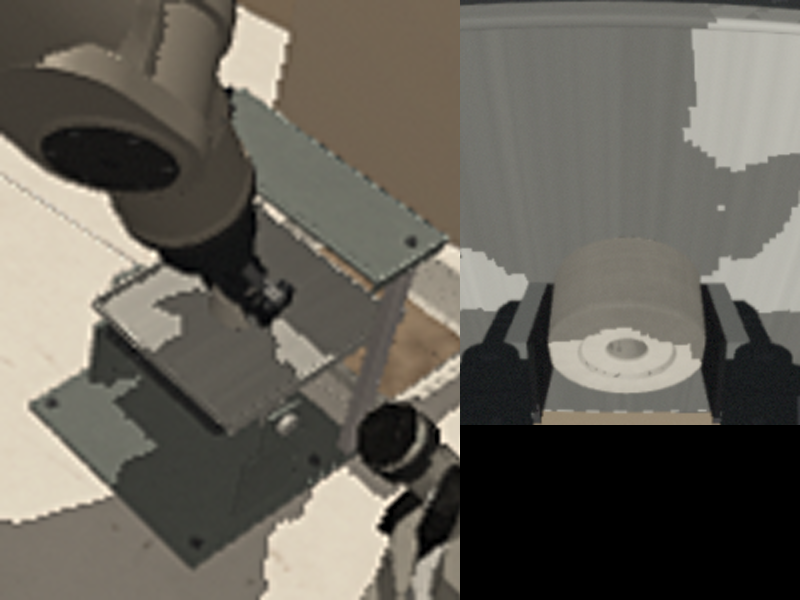

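>>> carry_out(deltas=[{"dx": 0, "dy": 0, "dz": 0.012, "ax": 0, "ay": 0, "az": 0}, {"dx": 0, "dy": 0, "dz": 0.018, "ax": 0, "ay": 0, "az": 0}, {"dx": 0, "dy": 0, "dz": 0.022, "ax": 0, "ay": 0, "az": 0}, {"dx": 0, "dy": 0, "dz": 0.024, "ax": 0, "ay": 0, "az": 0}, {"dx": 0, "dy": 0, "dz": 0.024, "ax": 0, "ay": 0, "az": 0}])

```text
time: 13.65
position: [0.6072, -0.265, 0.1245]
tool_rot: [0.175, 2.665, -0.041]
force: [-0.1, 0.2, 0.3]
opening: 0.04
```

Run:
```python
from h import *
mv([.6077,-.2648,.1265],Rt(27,-7.5))
```

```text
t 13.65 pos [ 0.6072 -0.265   0.1245] dist 0.0021 ang 0.0
{'dx': -0.0022, 'dy': 0.0004, 'dz': -0.0026, 'ax': 0.0002, 'ay': 0.0001, 'az': -0.0001} joints [ 0.07  0.37  0.37  2.1  -0.84  0.33  2.58] F [-0.1  0.2  0.3] op 0.04
```

>>> carry_out(deltas=[{"dx": 0, "dy": 0, "dz": 0.002, "ax": 0, "ay": 0, "az": 0}, {"dx": 0, "dy": 0, "dz": 0.002, "ax": 0, "ay": 0, "az": 0}, {"dx": 0, "dy": 0, "dz": 0.002, "ax": 0, "ay": 0, "az": 0}])

```text
time: 13.95
position: [0.6077, -0.2651, 0.1236]
tool_rot: [0.175, 2.665, -0.041]
force: [-0.3, 1.0, 0.6]
opening: 0.0401
```

>>> carry_out(deltas=[{"dx": 0, "dy": 0, "dz": 0, "ax": 0, "ay": 0, "az": 0}, {"dx": 0, "dy": 0, "dz": 0, "ax": 0, "ay": 0, "az": 0}, {"dx": 0, "dy": 0, "dz": 0, "ax": 0, "ay": 0, "az": 0}, {"dx": 0, "dy": 0, "dz": 0, "ax": 0, "ay": 0, "az": 0}, {"dx": 0, "dy": 0, "dz": 0, "ax": 0, "ay": 0, "az": 0}], gripper=0.9)

```text
time: 14.45
position: [0.6077, -0.265, 0.1236]
tool_rot: [0.175, 2.665, -0.041]
force: [0.1, 0.1, -1.0]
opening: 0.0771
```

>>> carry_out(deltas=[{"dx": 0, "dy": 0, "dz": 0, "ax": 0, "ay": 0, "az": 0}, {"dx": 0, "dy": 0, "dz": -0.02, "ax": 0, "ay": 0, "az": 0}, {"dx": 0, "dy": 0, "dz": -0.06, "ax": 0, "ay": 0, "az": 0}, {"dx": 0, "dy": 0, "dz": -0.12, "ax": 0, "ay": 0, "az": 0}, {"dx": 0, "dy": 0, "dz": -0.18, "ax": 0, "ay": 0, "az": 0}])

```text
time: 14.95
position: [0.558, -0.2588, 0.22]
tool_rot: [0.176, 2.666, -0.041]
force: [0.6, 0.4, 1.0]
opening: 0.0769
```

Run:
```python
from h import *
mv([.52,-.256,.32],Rt(27,-7.5))
```

```text
t 14.95 pos [ 0.558  -0.2588  0.22  ] dist 0.107 ang 0.1
{'dx': -0.0189, 'dy': -0.0036, 'dz': -0.1773, 'ax': 0.0001, 'ay': -0.0004, 'az': -0.0003} joints [-0.17  0.16  0.63  2.13 -0.51  0.48  2.28] F [0.6 0.4 1. ] op 0.0769
```

>>> carry_out(deltas=[{"dx": -0.03, "dy": 0, "dz": -0.2, "ax": 0, "ay": 0, "az": 0}, {"dx": -0.03, "dy": 0, "dz": -0.2, "ax": 0, "ay": 0, "az": 0}, {"dx": -0.03, "dy": 0, "dz": -0.2, "ax": 0, "ay": 0, "az": 0}, {"dx": -0.03, "dy": 0, "dz": -0.2, "ax": 0, "ay": 0, "az": 0}, {"dx": -0.03, "dy": 0, "dz": -0.2, "ax": 0, "ay": 0, "az": 0}])

```text
time: 15.45
position: [0.5209, -0.2534, 0.3351]
tool_rot: [0.174, 2.664, -0.04]
force: [-0.1, 0.5, 0.3]
opening: 0.0768
```

>>> carry_out(deltas=[{"dx": -0.1, "dy": 0.2, "dz": -0.12, "ax": 0, "ay": 0, "az": 0}, {"dx": -0.1, "dy": 0.2, "dz": -0.12, "ax": 0, "ay": 0, "az": 0}, {"dx": -0.1, "dy": 0.2, "dz": -0.12, "ax": 0, "ay": 0, "az": 0}, {"dx": -0.1, "dy": 0.2, "dz": -0.12, "ax": 0, "ay": 0, "az": 0}, {"dx": -0.1, "dy": 0.2, "dz": -0.12, "ax": 0, "ay": 0, "az": 0}])

```text
time: 15.95
position: [0.5574, -0.1367, 0.4251]
tool_rot: [0.172, 2.667, -0.041]
force: [-0.0, -0.9, -0.7]
opening: 0.0772
```

Run:
```python
from h import *
mv([.5,-.25,.4])
s=get_image("scene");t=get_image("top")
a=cv2.resize(s[160:310,310:460],(400,400),interpolation=cv2.INTER_CUBIC)
b=cv2.resize(t[135:285,290:440],(400,400),interpolation=cv2.INTER_CUBIC)
cv2.imwrite("pics/z6.png",np.hstack([a,b]))
```

```text
t 15.95 pos [ 0.5574 -0.1367  0.4251] dist 0.1295 ang 0.0
{'dx': 0.0819, 'dy': -0.1997, 'dz': 0.0053, 'ax': 0.0, 'ay': 0.0, 'az': 0.0} joints [-0.36 -0.16  0.42  1.93  0.12  0.9   1.47] F [-0.  -0.9 -0.7] op 0.0772
```

View pics/z6.png

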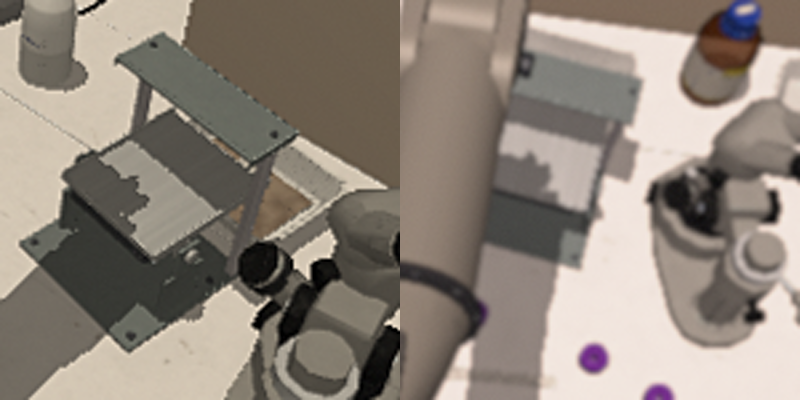

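>>> carry_out(deltas=[{"dx": 0, "dy": 0, "dz": 0, "ax": 0, "ay": 0, "az": 0}, {"dx": 0, "dy": 0, "dz": 0, "ax": 0, "ay": 0, "az": 0}, {"dx": 0, "dy": 0, "dz": 0, "ax": 0, "ay": 0, "az": 0}, {"dx": 0, "dy": 0, "dz": 0, "ax": 0, "ay": 0, "az": 0}, {"dx": 0, "dy": 0, "dz": 0, "ax": 0, "ay": 0, "az": 0}])

```text
time: 16.55
position: [0.557, -0.1376, 0.4263]
tool_rot: [0.175, 2.665, -0.041]
force: [0.5, -1.0, 0.7]
opening: 0.077
```

Run:
```python
from h import *
s0=cv2.imread("pics/scene0.png");s=get_image("scene");o=get_obs()
a=np.radians(-8);xs=np.array([np.cos(a),np.sin(a),0]);ys=np.array([-np.sin(a),np.cos(a),0]);piv=np.array([.567,-.2595,0])
# tray floor footprint and changes in it (vs. start), seen through the scene camera
q=np.array([piv+xs*x+ys*y+[0,0,.02] for x,y in((.13,.1),(.28,.1),(.28,-.1),(.13,-.1))])
m=np.zeros(s.shape[:2],np.uint8);cv2.fillConvexPoly(m,proj("scene",q).astype(int),255)
d=((cv2.absdiff(s,s0).max(axis=2)>35)&(m>0)).astype(np.uint8)
n,_,st,c=cv2.connectedComponentsWithStats(d)
for i in range(1,n):
    if st[i,4]>12: print("change",st[i],onz("scene",*c[i],.02).round(3))
# pan edges: shift of edge map of pan corner patches
for nm,(x,y,z) in {"lipR":(-.045,-.075,.126),"lipL":(-.045,.075,.126)}.items():
    u,v=proj("scene",piv+xs*x+ys*y+[0,0,z])[0].astype(int)
    f=lambda im:cv2.cvtColor(im,cv2.COLOR_BGR2GRAY)
    r=cv2.matchTemplate(f(s)[v-16:v+17,u-16:u+17],f(s0)[v-8:v+9,u-8:u+9],cv2.TM_CCOEFF_NORMED)
    k=cv2.minMaxLoc(r);print(nm,"shift px",np.array(k[3])-8,"score",round(k[1],2))
```

```text
lipR shift px [0 0] score 1.0
lipL shift px [0 0] score 0.9
```

```bash
python3 -c "
from station import close_job
print(close_job())"
```

```text
the job is handed in; nothing more can be done
None
```

I placed the steel weight on the pan's loading spot and let go, and the job is handed in. I never saw the weight in the foil tray, because the guard hides most of it from the cameras I used. No verdict was reported.

- **Pick-up:** I gripped the weight with the hand leaning 27°, turned sideways because the direct approach ran into joint limits.
- **Placing:** I set it down from the front at about 0 to −3 mm along the pan from the loading spot. While it was still held, the wrist force rose from −2.3 N to about +0.3 N, so the pan was carrying the weight. I then opened the gripper and backed out along the tool axis.
- **Pan:** The last scene picture shows it empty, and both front corners match the start image (0 px shift), so it is level again.
- **Tray:** Comparing the visible part of the tray with the start picture showed no change, so that check neither confirms nor rules out the weight. I take it to be in the tray only because the pan is level and empty.
- **Tipping:** I did not watch the pan tip or the weight slide.
- **Guard:** A picture taken about 14 mm before set-down showed the hand clear of the guard, and the force readings stayed near zero while backing out.
- **Puck and mount:** I kept well away from the black mount and the row of white discs, but did not measure them again at the end.
- **Hand:** It was well above everything when I handed in, at about 16.6 s.

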